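Move a soap mould from the cooling rack into the bench dryer

ROBOT

A 6-joint arm with a two-finger parallel gripper is mounted at the origin on the work surface. World frame = base frame: x ahead of the robot, y to its left, z up, the work surface at z = 0. Lengths are in m, angles in degrees, forces in N, time in s.
With the tool pointing down it reaches from about 0.35 to 0.875 m from the base axis. Payload 4.2 kg.
Tool frame: the origin (TCP) lies midway between the tips of the shut fingers; the grasp point (between the pads) lies 19 mm behind it (r.tcp_to_grasp is the distance from the TCP to the grasp point, in m); x points along the fingers, y is the direction in which the jaws open and shut, and the axes are right-handed (so a half turn about x gives the same grasp; the last joint's range is limited). The gripper opens to 87 mm and grips with 3 to 60 N. Pads are 19 mm wide; open, the fingers measure 117 mm over their backs; the gripper's body (75 mm by 190 mm) begins 51 mm behind the grasp point.
Start: joints at [-57.491, 22.042, 0.453, 0, -68.411, -14.817], TCP at [0.19, -0.595, 0.223] pointing down, gripper open.
Joint ranges: [-179.83, 179.83], [-69.29, 118.12], [-61.27, 80.66], [-181.25, 117.63], [-171.15, -9.14], [-177.46, 177.46]. Speed limits (degrees/s): [159.86, 159.86, 180, 180, 180, 180].

INTERFACE

Orientations are given as a 3x3 rotation matrix whose columns are the frame's x, y, z axes.
In Python, from station import sensors, capture, camera_params, r gives the robot as it stands.
- The arm moves only by the tool move_arm, never from a script. Its argument "commands" is one flat list of numbers, 5 for each row, row after row: the opening, from -1 (shut) to 1 (fully open), so that 0 is half open, then the shift along the tool's x, y, z in cm, then the turn about the tool's x in rad. In form: [claw, tx, ty, tz, twist, claw, tx, ty, tz, twist, ...]. A call has 1 to 12 rows; each row is the pose to reach, as a shift and turn from the pose commanded when the call began, along the tool's axes at that moment; what a row does not reach only later rows make up. A row lasts 1/10 s, in which the tool goes at most 50 mm and 8.59 degrees, less where a joint would pass 70% of its speed; a pose out of reach is approached as far as the arm can. A call with a gripper value outside its range is refused whole. The fingers move at their own pace and stop on an object; the grip force is fixed at half the most. Time passes only in rows, so rows that repeat a pose let the fingers close. It gives the time, the measured TCP pose, the force and the opening at its end, in the units of the state.
- sensors.sense(): the state, without advancing time (a new reading comes with each control period).
- capture(name): name is "side" or "top" or "wrist"; returns the picture (480x640x3 uint8, red, green, blue); there is no depth.
- camera_params(name): a dict with "camera_matrix" (3x3 intrinsics, pixels), "dist" ([k1, k2, p1, p2, k3] as OpenCV has them; the pictures are not rectified), "eye" and "orientation" of the camera in the world. Camera axes: x right, y up, looking along -z (the intrinsics and any distortion apply to the point x, -y, -z); pixel columns grow to the right and rows downward; lengths in m; the calibration is good to about 2 mm. A picture is of the moment at which its call begins: read the wrist's pose just before it. camera_params takes no time and is no camera call; for the wrist camera it gives the pose at the moment of the call.
- r.finish_job(): hands the job in, once; it reports no verdict.
The state is a dict: "time_s": time; "joints": joint angles; "joint_velocities": joint speeds; "effort": joint torques, N m; "tcp_pos": TCP position; "ee_rot": TCP orientation; "wrist_force": force on the tool from outside, world axes, zero at the start; "moment": the same for the moment, N m; "gripper_width": opening from 0.0 (shut) to 1.0 (fully open).
Only numpy, scipy, OpenCV 4.12 (cv2) and the standard library are available. Lean on these libraries where they do the work, as an engineer would, in place of code of your own. Each camera call takes 0.05 s, during which the arm holds its last target.

TASK

Draw the soap mould carrier out from under the cooling rack by its free end and set it down flat on the pink mat, let go, and take it again at the handle end, because the end you first held has to go into the dryer. Slide it mould first into the dryer's tunnel until it is fully home, then push the red knob to slide the bolt all the way across in front of the mould. Keep the carrier level throughout and leave the other things on the bench where they stand.

Things in the scene. Friction and masses are not known exactly. Their poses are not given: they have to be found in the camera images.
- carrier: Loose mould carrier, 0.2-0.4 kg: white block 130 (x) x 50 (y) x 34 high, pink top with four coloured soaps; black bar handle out of its -x end. Origin: centre of the block's underside; block x -65..65, handle x -145..-65. +x points to the free end, which enters the dryer first. At the start it lies on the bench, handle and rear 25-50 mm of the block under the rack.
- carrier_handle (a point): Point on the carrier's handle (a bar 80 long in x, 24 wide in y, 4 to 20 above the carrier's underside) at carrier x -115, y 0, z 12.
- rack: Fixed low steel bridge on the bench. Origin: on the bench, middle of its open edge; +x points out of it, the way the carrier is drawn out. Board x -170..0, y -80..80, underside 52, top 64 above the bench; 136 clear between side walls. A second mould stands fixed on it at x -160..-90, up to 90 above the bench.
- mat: Pink dotted sheet flat on the bench, 240 (x) x 220 (y), no thickness to speak of. Origin: its centre.
- dryer: Fixed white and blue bench dryer. Origin: on the bench, centre of the tunnel's mouth; +x into the tunnel. Tunnel: no floor (the carrier slides on the bench), 54 wide, 46 high, mouth flared to about 70 over 20 mm, clear window above. Housing x 0..170, y -75..75, top 58; fan box x 170..220, 100 high; low panel 34 high, y -160..-75. Bolt's rail 20 high at x -19..3, y -155..-40.
- dryer_home (a point): Point fixed to the dryer, before its mouth, at dryer x -47, y 0, z 12: carrier_handle lies here when the carrier is home, its block touching the steel back stop at dryer x 133; the carrier's origin is then at dryer x 68 and the handle sticks out of the mouth.
- bolt (a joint): Sliding bolt before the dryer's mouth, in m: 0 = open, parked on the -y side; 0.085 = fully across, at its stop; moves along the dryer's +y. About 2.5 N of friction, stays where left. Its bar (dryer x -16..-4, 27 to 39 above the bench) passes over the handle but strikes a mould block that is not home.
- bolt_knob (a point): Top centre of the bolt's red upright knob, 14 dia, its top 75 and foot 39 above the bench; it moves with the bolt, at dryer x -30, y -138 when the bolt is at 0 and y -53 when fully across.
- amber_bottle: Bystander, to be left alone: amber glass bottle with black cap, 36 dia x 75 high (mm); origin under its centre.
- dye_bottle: Bystander, to be left alone: small blue bottle with black cap, 28 dia x 65 high (mm); origin under its centre.
- beaker: Bystander, to be left alone: glass beaker, 68 dia x 85 high (mm); origin under its centre.
- dish: Bystander, to be left alone: white open plastic dish, 160 x 110 x 30 (mm); origin under its centre.
- spatula: Bystander, to be left alone: steel spatula lying flat, 190 long (mm); origin under its centre.
- weight: Bystander, to be left alone: brass weight, 40 dia x 35 high (mm); origin under its centre.
Things that resemble listed ones, but are neither listed nor needed, are in the scene too. Leave any grey look-alike of the carrier alone.

How it is judged (in metres and radians):
On the way, in this order (a step that is already met when the one before it is completed fails the run):
1. the carrier has been set down flat on the pink mat, the centre of its mould block over the mat, and let go of (x of carrier in the frame of mat between -0.12 and 0.12 m and y of carrier in the frame of mat between -0.11 and 0.11 m and height (world z) of carrier below 0.008 m and angle between carrier's own z axis and vertical below 0.08 rad and linear speed of carrier below 0.015 m/s and contact force between the fingers and carrier below 0.3 N), for 0.2 s.
2. the carrier is fully home in the dryer, mould end first (x of carrier in the frame of dryer above 0.063 m and y of carrier in the frame of dryer between -0.007 and 0.007 m and angle between the x axis of carrier and the x axis of dryer, either way round below 0.07 rad and x of carrier_handle in the frame of dryer below -0.02 m and height (world z) of carrier below 0.008 m and angle between carrier's own z axis and vertical below 0.08 rad), for 0.2 s.
3. the bolt is fully across (value of joint bolt above 0.077 m), for 0.2 s.
At the end, for the whole second after the job is handed in: The carrier rests on the bench in the dryer's tunnel, mould end in and handle out, within 5 mm of the stop, 7 mm of the tunnel's centre line and 4 degrees of its direction, lying flat, released and still; the bolt is across to 77 mm or more of its 85 mm (all of step 2 and linear speed of carrier below 0.015 m/s and contact force between the fingers and carrier below 0.3 N and value of joint bolt above 0.077 m); the robot touches nothing.
It fails at once if the carrier is tipped more than 23 degrees (angle between carrier's own z axis and vertical above 0.4 rad).
It fails at once if a bystander is shifted by more than 40 mm (distance of any of amber_bottle, dye_bottle, beaker, dish, spatula, weight from where it was at the start of the episode above 0.04 m).
It also fails if it takes over 72 s, if anything falls off the work surface, if the arm or the gripper's body presses on something with over 40 N, if the wrist force passes 120 N, or if a joint passes its speed limit or range.

## Working session

There is one attempt and no reset: what is moved stays moved. The work goes in short steps, Python scripts to look and compute and a tool call to move; the robot and the scene stay as the last step left them, time stands still between calls to the robot, and variables do not carry over. Pictures are saved under pics/ and viewed, and the job is handed in when it is done.

Besides the shell and the picture viewer there is one more tool, called after "Emit:" as name(argument=value, ...) on one line, values as JSON. move_arm: Moves the arm, as the interface text tells. Its arguments: {"type":"object","properties":{"commands":{"type":"array"}},"required":["commands"]}

```bash
mkdir -p pics; ls
python3 - <<'E'
from station import sensors,capture,camera_params,r
import cv2
for n in ["side","top","wrist"]:
    p=camera_params(n); print(n,p)
    cv2.imwrite(f"pics/{n}0.png",capture(n)[:,:,::-1])
s=sensors.sense();print(s, r.tcp_to_grasp)
E
```

```text
pics
side {'camera_matrix': array([[487.54429098,   0.        , 324.26254526],
       [  0.        , 487.54429098, 244.49315871],
       [  0.        ,   0.        ,   1.        ]]), 'dist': array([-0.03481277,  0.        ,  0.        ,  0.        ,  0.        ]), 'eye': array([ 0.49614342, -1.11910423,  1.07990945]), 'orientation': array([[ 0.99860122,  0.02030964, -0.04881718],
       [-0.05010418,  0.6583737 , -0.75102173],
       [ 0.01688696,  0.75241716,  0.65847038]])}
top {'camera_matrix': array([[623.97675075,   0.        , 322.64756316],
       [  0.        , 623.97675075, 238.07329323],
       [  0.        ,   0.        ,   1.        ]]), 'dist': array([0.07541843, 0.        , 0.        , 0.        , 0.        ]), 'eye': array([0.20476227, 0.0685046 , 1.83313102]), 'orientation': array([[-0.02202219,  0.98111056, -0.19219023],
       [-0.99970527, -0.0196457 ,  0.0142624 ],
       [ 0.01021728,  0.19244768,  0.98125404]])}
wrist {'camera_matrix': array([[362.33952743,   0.        , 324.0768366 ],
       [  0.        , 362.33952743, 240.55420415],
       [  0.        ,   0.
[... 427 characters left out ...]
       -6.84110542e+01, -1.48161759e+01]), 'joint_velocities': array([ 0.02485706, -0.13830967,  0.18764947,  0.2016222 ,  0.05274684,
        0.0656607 ]), 'effort': array([ 3.61150751e-04, -3.91053915e+01,  1.87586117e+01,  4.22229186e+00,
        1.23888414e-02, -1.52784128e-04]), 'tcp_pos': array([ 0.18981273, -0.59501198,  0.22171655]), 'ee_rot': array([[-6.35499365e-04, -3.03807295e-01,  9.52733291e-01],
       [ 1.53917033e-03,  9.52732058e-01,  3.03807928e-01],
       [-9.99998614e-01,  1.65948856e-03, -1.37849442e-04]]), 'wrist_force': array([ 0.36097627,  0.02746409, -0.57048804]), 'moment': array([ 0.02957958, -0.01921475, -0.04507693]), 'gripper_width': 0.9984657460208975} 0.0187
```

View pics/side0.png

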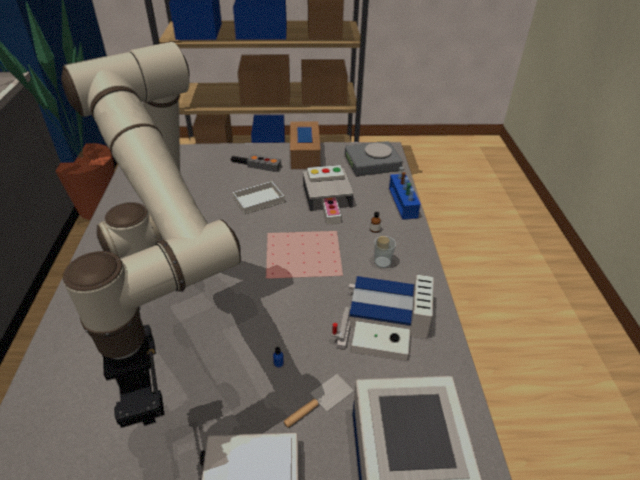

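View pics/top0.png

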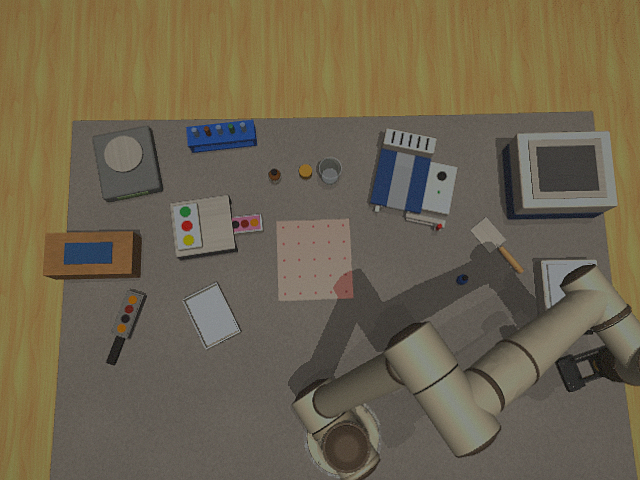

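View pics/wrist0.png

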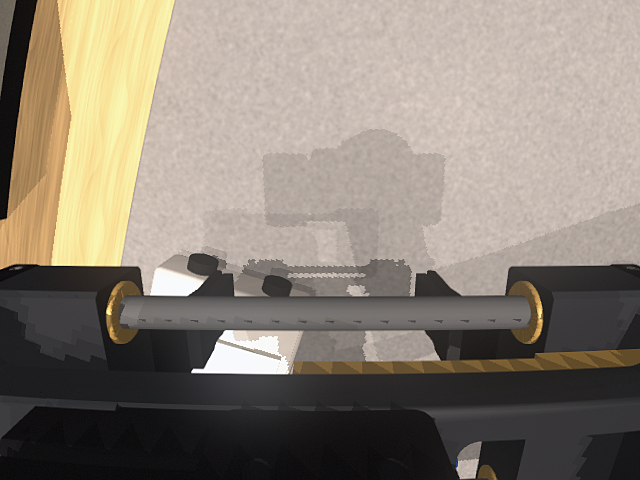

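```bash
cat > h.py <<'E'
import numpy as np, cv2
from station import sensors,capture,camera_params,r
def px2w(cam,uv,z):
    p=camera_params(cam) if isinstance(cam,str) else cam
    uv=np.array(uv,float).reshape(-1,1,2)
    n=cv2.undistortPoints(uv,p["camera_matrix"],p["dist"]).reshape(-1,2)
    d=np.c_[n[:,0],-n[:,1],-np.ones(len(n))]@p["orientation"].T
    z=np.broadcast_to(z,(len(n),))
    t=(z-p["eye"][2])/d[:,2]
    return p["eye"]+d*t[:,None]
def w2px(cam,P):
    p=camera_params(cam) if isinstance(cam,str) else cam
    q=(np.atleast_2d(P)-p["eye"])@p["orientation"]
    q=q*[1,-1,-1]
    return cv2.projectPoints(q.reshape(-1,1,3),np.zeros(3),np.zeros(3),p["camera_matrix"],p["dist"])[0].reshape(-1,2)
def crop(img,x0,y0,x1,y1,k,name):
    c=cv2.resize(img[y0:y1,x0:x1,::-1],None,fx=k,fy=k,interpolation=cv2.INTER_CUBIC)
    for x in range((x0//10+1)*10,x1,10):
        cv2.line(c,(int((x-x0)*k),0),(int((x-x0)*k),12 if x%50 else 25),(0,255,0),1)
        if x%20==0: cv2.putText(c,str(x),(int((x-x0)*k)+2,22),0,.4,(0,255,0))
    for y in range((y0//10+1)*10,y1,10):
        cv2.line(c,(0,int((y-y0)*k)),(12,int((y-y0)*k)),(0,255,0),1)
        if y%20==0: cv2.putText(c,str(y),(14,int((y-y0)*k)),0,.4,(0,255,0))
    cv2.imwrite("pics/"+name,c)
E
python3 - <<'E'
from h import *
t=cv2.imread("pics/top0.png")[:,:,::-1]
crop(t,160,180,290,270,6,"c1.png")
crop(t,360,120,470,240,5,"c2.png")
s=cv2.imread("pics/side0.png")[:,:,::-1]
crop(s,290,155,420,230,6,"c3.png")
crop(s,320,260,450,370,5,"c4.png")
E
```

```text
(no output)
```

View pics/c1.png

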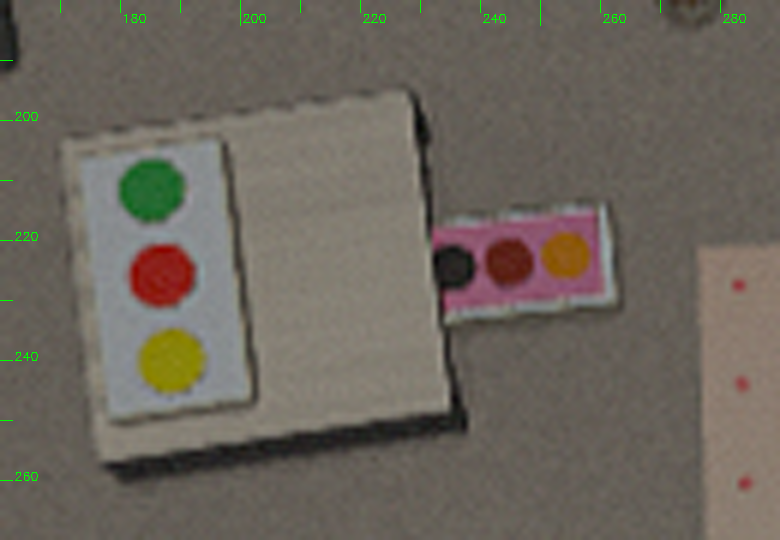

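View pics/c2.png

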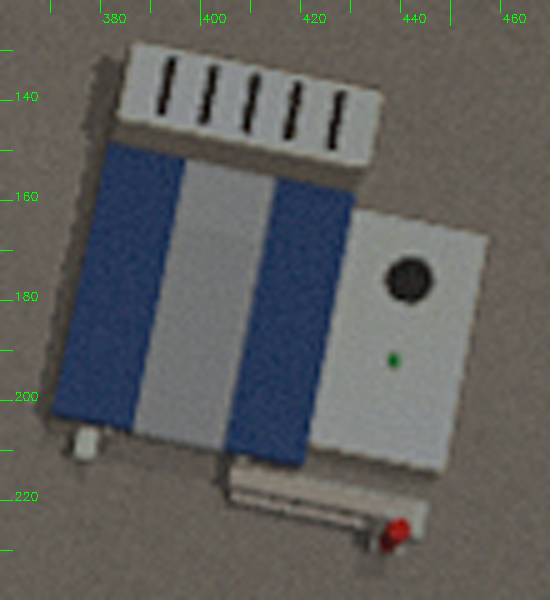

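View pics/c3.png

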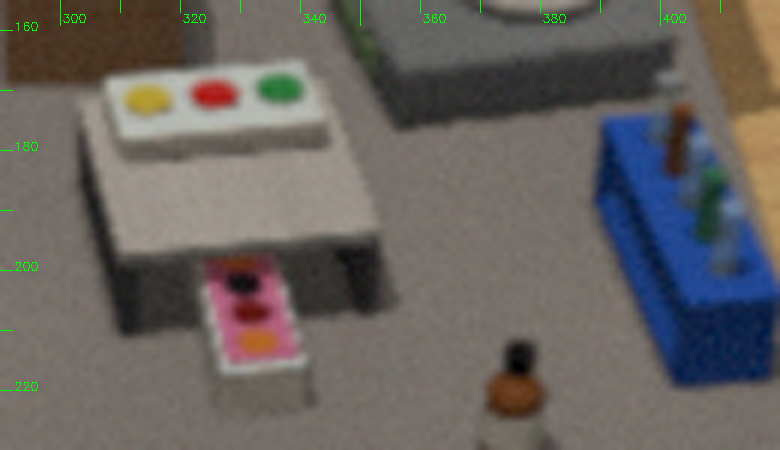

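View pics/c4.png

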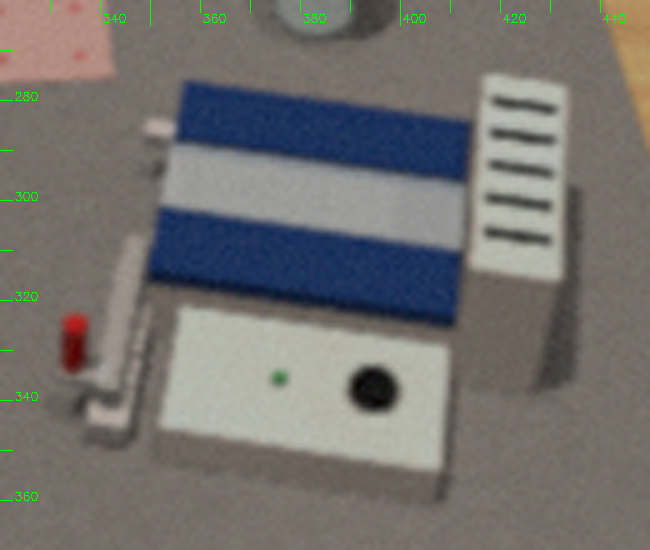

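```bash
cat > fit.py <<'E'
from h import *
from scipy.optimize import least_squares
C={n:camera_params(n) for n in("top","side")}
def fit(obs,x0):
    # obs: (cam,(lx,ly,lz) m,(u,v))
    def f(p,full=False):
        c,s=np.cos(p[2]),np.sin(p[2]);R=np.array([[c,-s,0],[s,c,0],[0,0,1]])
        e=[]
        for cam,l,uv in obs:
            P=R@np.array(l)/1000.+[p[0],p[1],0]
            e.append(w2px(C[cam],P)[0]-uv)
        return np.array(e) if full else np.ravel(e)
    s=least_squares(f,x0,loss="soft_l1")
    return s.x,f(s.x,True)
E
python3 - <<'E'
from fit import *
np.set_printoptions(precision=4,suppress=True)
def go(n,obs,x0):
    p,e=fit(obs,x0);print(n,p[:2],np.degrees(p[2]));print(np.round(e,1).tolist())
T,S="top","side"
go("rack",[(T,(0,80,64),(228,195.5)),(T,(0,-80,64),(235,248.5)),(T,(-170,80,64),(171,203.5)),(T,(-170,-80,64),(176.5,256.5)),
 (S,(0,80,64),(351.5,193)),(S,(0,-80,64),(310,198))],[.5,.3,-1.57])
go("dryer",[(T,(0,75,58),(370,203.5)),(T,(0,-75,58),(420,213)),(T,(170,75,58),(382,148.5)),(T,(170,-75,58),(431,158)),
(T,(220,75,100),(386,129)),(T,(220,-75,100),(436.5,138.5)),(T,(170,75,100),(383,144.5)),(T,(-30,-138,75),(439.5,225)),
(S,(0,75,58),(356.5,277)),(S,(0,-75,58),(350.5,315)),(S,(170,75,58),(414,284.5)),(S,(170,-75,58),(410.5,324.5)),(S,(220,75,100),(433,278)),(S,(220,-75,100),(432.5,315)),(S,(-30,-138,75),(335,323.5))],[.5,-.2,0])
go("carrier",[(T,(65,25,34),(260,214)),(T,(65,-25,34),(262.5,230.5)),(T,(65,-25,0),(262.7,232.3)),(S,(65,25,34),(340,214.5)),(S,(65,-25,34),(326.5,217.5)),(S,(65,-25,0),(326,224)),(S,(65,25,0),(341,222)),
 ],[.5,.2,-1.57])
print(px2w(T,[(277,221),(351,219),(354,298),(279,301)],0)[:,:2])
print(px2w(S,[(267,232),(339,232.5),(342,275),(266,276)],0)[:,:2])
print("amber",px2w(T,[(274,174)],.07),"weight",px2w(T,[(306,171)],.035),"beaker",px2w(T,[(330,166)],.08),"dish",px2w(T,[(211,315)],.03),"dye",px2w(T,[(462,280)],.06),'spat',px2w(T,[(486,233),(520,270)],0.005))
E
```

```text
rack [0.6058 0.304 ] -82.49445900453529
[[0.6, -0.6], [0.5, -0.2], [-1.0, -0.2], [-0.4, 0.6], [0.5, 0.6], [-2.0, -0.3]]
dryer [ 0.6406 -0.1718] -13.492797607268677
[[0.1, -1.7], [0.4, -0.6], [-0.6, -0.8], [0.0, -0.1], [0.3, -2.1], [0.3, -1.3], [-0.1, -1.7], [1.6, 0.5], [-0.8, -0.9], [-2.3, -1.0], [-0.8, -0.2], [-0.0, -1.0], [-0.2, -1.4], [-0.8, 1.1], [-1.3, 2.5]]
carrier [0.6008 0.2879] -80.88591729379839
[[-0.6, -0.8], [-0.4, -1.0], [0.4, -0.5], [-0.2, 0.7], [-0.7, -0.7], [-0.4, 0.5], [-1.6, 0.8]]
[[ 0.6188  0.1779]
 [ 0.6206 -0.0448]
 [ 0.3826 -0.0463]
 [ 0.3785  0.1739]]
[[ 0.3816  0.1842]
 [ 0.6304  0.174 ]
 [ 0.6246 -0.0345]
 [ 0.3866 -0.0311]]
amber [[0.7444 0.1813 0.07  ]] weight [[0.7627 0.0877 0.035 ]] beaker [[0.7626 0.0168 0.08  ]] dish [[0.3401 0.3665 0.03  ]] dye [[ 0.4222 -0.3521  0.06  ]] spat [[ 0.5685 -0.4457  0.005 ]
 [ 0.4555 -0.5368  0.005 ]]
```

```bash
cat >> h.py <<'E'
def delta(pos,yaw_y):
    s=sensors.sense();R=s["ee_rot"];d=R.T@(np.array(pos)-s["tcp_pos"])*100
    cur=np.degrees(np.arctan2(R[1,1],R[0,1]));dy=(yaw_y-cur+180)%360-180
    print("delta tool cm",np.round(d,2),"twist rad",round(-np.radians(dy),3),"| tcp",np.round(s["tcp_pos"],4),"yaw",round(cur,2),"w",round(s["gripper_width"],3),"F",np.round(s["wrist_force"],1),"t",s["time_s"],"j",np.round(s["joints"],1), "down",np.round(R[:,0],4))
E
python3 -c "
from h import *
delta([.60,.16,.22],189.1)"
```

```text
delta tool cm [ 0.26 59.47 62.02] twist rad -1.421 | tcp [ 0.1898 -0.595   0.2217] yaw 107.69 w 0.998 F [ 0.4  0.  -0.6] t 0.15 j [-57.5  22.1   0.4  -0.  -68.4 -14.8] down [-6.0e-04  1.5e-03 -1.0e+00]
```

Emit:
move_arm(commands=[1,0,59.5,62,0,1,0,59.5,62,0,1,0,59.5,62,0,1,0,59.5,62,-0.2,1,0,59.5,62,-0.4,1,0,59.5,62,-0.6,1,0,59.5,62,-0.8,1,0,59.5,62,-1,1,0,59.5,62,-1.2,1,0,59.5,62,-1.42,1,0,59.5,62,-1.42,1,0,59.5,62,-1.42])

```text
time_s: 1.35
tcp_pos: [0.4765, -0.066, 0.2227]
ee_rot: [[0.0, -0.996, -0.095], [0.0, -0.095, 0.996], [-1.0, -0.0, 0.0]]
wrist_force: [0.3, -0.8, 0.1]
gripper_width: 1.0
```

```bash
python3 -c "
from h import *
delta([.60,.16,.22],189.1)"
```

```text
delta tool cm [  0.27 -14.43  21.33] twist rad -0.064 | tcp [ 0.4765 -0.066   0.2227] yaw -174.58 w 1.0 F [ 0.3 -0.8  0.1] t 1.35 j [ 11.5   7.9 -19.   -0.  -63.1  -6.1] down [ 2.e-04  1.e-04 -1.e+00]
```

Emit:
move_arm(commands=[1,0,-14.4,21.3,-0.06,1,0,-14.4,21.3,-0.06,1,0,-14.4,21.3,-0.06,1,0,-14.4,21.3,-0.06,1,0,-14.4,21.3,-0.06,1,0,-14.4,21.3,-0.06,1,0,-14.4,21.3,-0.06])

```text
time_s: 2.05
tcp_pos: [0.6008, 0.158, 0.2212]
ee_rot: [[-0.002, -0.989, -0.149], [-0.001, -0.149, 0.989], [-1.0, 0.002, -0.001]]
wrist_force: [-0.7, 0.1, 0.0]
gripper_width: 1.005
```

```bash
python3 -c "
from h import *
delta([.60,.16,.22],189.1)
p=camera_params('wrist');print(p['eye'],p['orientation'])
w=capture('wrist');cv2.imwrite('pics/w1.png',w[:,:,::-1])
cv2.imwrite('pics/t1.png',capture('top')[:,:,::-1])
"
```

```text
delta tool cm [0.12 0.05 0.21] twist rad -0.009 | tcp [0.6008 0.158  0.2212] yaw -171.42 w 1.005 F [-0.7  0.1  0. ] t 2.05 j [ 29.6  21.8  -0.1  -0.  -68.2 -21. ] down [-2.e-03 -8.e-04 -1.e+00]
[0.61105057 0.09226166 0.38235588] [[-0.9889161   0.14361488  0.03767904]
 [-0.14846806 -0.95901966 -0.2413266 ]
 [ 0.00147685 -0.24424589  0.96971221]]
```

View pics/w1.png

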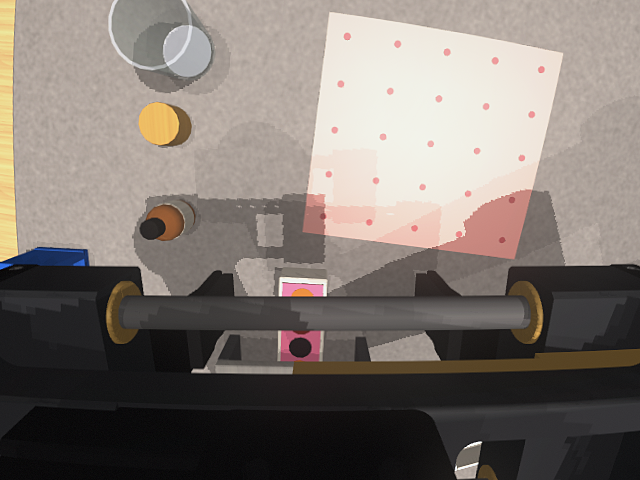

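```bash
python3 -c "
from h import *
w=cv2.imread('pics/w1.png')[:,:,::-1]
crop(w,230,250,370,370,5,'c5.png')
print(px2w('wrist',[(330,12),(563,52),(515,259),(303,232)],0)[:,:2])
print('amber',px2w('wrist',[(151,229)],.075),'weight',px2w('wrist',[(158,124)],.035),'beaker rim',px2w('wrist',[(109,20),(190,20)],.085))
"
```

```text
[[ 0.62335668 -0.04068358]
 [ 0.38421013 -0.04547666]
 [ 0.37910317  0.17541401]
 [ 0.61970629  0.17953043]]
amber [[0.75164901 0.17891222 0.075     ]] weight [[0.76751458 0.08819892 0.035     ]] beaker rim [[0.78978171 0.01426825 0.085     ]
 [0.72538282 0.00784512 0.085     ]]
```

View pics/c5.png

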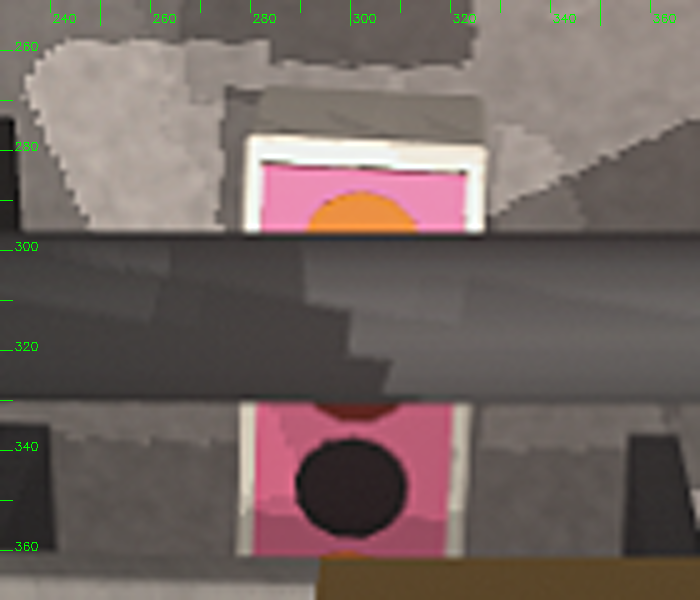

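```bash
python3 -c "
from h import *
a=px2w('wrist',[(277,277),(325,280),(275,360),(320,360)],.034);print(a)
print(np.linalg.norm(a[0]-a[1]))
for i in (0,1):
  d=a[i]-a[i+2];print(np.degrees(np.arctan2(d[1],d[0])))
d=a[0]-a[1];print(np.degrees(np.arctan2(d[1],d[0]))-90)
yaw=np.radians(-81.5); ax=np.array([np.cos(yaw),np.sin(yaw)])
end=(a[0]+a[1])[:2]/2;g=end-.02*ax;print('end',end,'g',g)
delta([g[0],g[1],.06],188.5)
"
```

```text
[[0.63894802 0.22221285 0.034     ]
 [0.58994623 0.21822197 0.034     ]
 [0.63041862 0.3185224  0.034     ]
 [0.5816741  0.31113493 0.034     ]]
0.04916403762344553
-84.93895892876823
-84.9123195543334
-85.34391377840484
end [0.61444712 0.22021741] g [0.61149094 0.23999773]
delta tool cm [16.21 -2.38  8.16] twist rad -0.001 | tcp [0.6001 0.1559 0.2222] yaw -171.54 w 1.001 F [ 0.2 -0.6  0. ] t 2.15 j [ 29.5  21.6  -0.2  -0.  -68.2 -21. ] down [-1.3e-03 -6.0e-04 -1.0e+00]
```

```bash
python3 -c "
from h import *
delta([.6125,.240,.10],185);delta([.6125,.240,.008],185)"
```

```text
delta tool cm [12.21 -2.48  8.14] twist rad 0.06 | tcp [0.6001 0.1559 0.2222] yaw -171.54 w 1.001 F [ 0.2 -0.6  0. ] t 2.15 j [ 29.5  21.6  -0.2  -0.  -68.2 -21. ] down [-1.3e-03 -6.0e-04 -1.0e+00]
delta tool cm [21.41 -2.49  8.14] twist rad 0.06 | tcp [0.6001 0.1559 0.2222] yaw -171.54 w 1.001 F [ 0.2 -0.6  0. ] t 2.15 j [ 29.5  21.6  -0.2  -0.  -68.2 -21. ] down [-1.3e-03 -6.0e-04 -1.0e+00]
```

Emit:
move_arm(commands=[1,4,-2.5,8.1,0.06,1,8,-2.5,8.1,0.06,1,12,-2.5,8.1,0.06,1,15,-2.5,8.1,0.06,1,15,-2.5,8.1,0.06,1,15,-2.5,8.1,0.06])

```text
time_s: 2.75
tcp_pos: [0.6141, 0.2393, 0.0737]
ee_rot: [[0.001, -0.996, -0.087], [-0.001, -0.087, 0.996], [-1.0, -0.001, -0.001]]
wrist_force: [-0.4, 0.2, 0.3]
gripper_width: 0.999
```

```bash
python3 -c "
from h import *
delta([.6125,.240,.008],185)
cv2.imwrite('pics/w2.png',capture('wrist')[:,:,::-1])
cv2.imwrite('pics/s2.png',capture('side')[:,:,::-1])
crop(cv2.imread('pics/s2.png')[:,:,::-1],270,140,430,260,5,'c6.png')
"
```

```text
delta tool cm [6.57 0.16 0.09] twist rad 0.0 | tcp [0.6141 0.2393 0.0737] yaw -175.0 w 0.999 F [-0.4  0.2  0.3] t 2.75 j [ 35.3  32.6  -4.9   0.1 -52.5 -30.4] down [ 7.e-04 -7.e-04 -1.e+00]
```

View pics/w2.png

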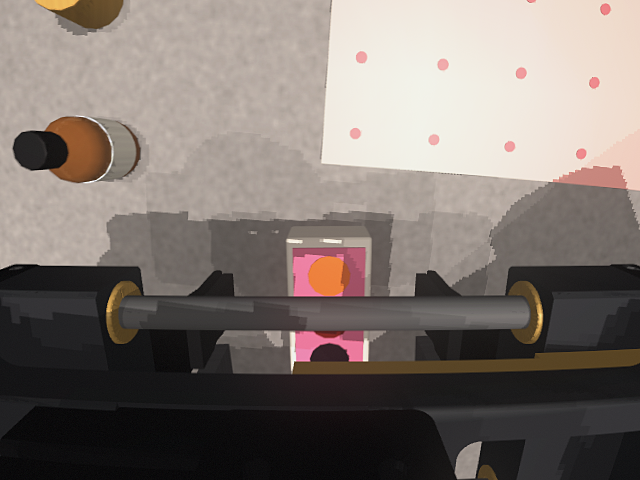

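View pics/c6.png

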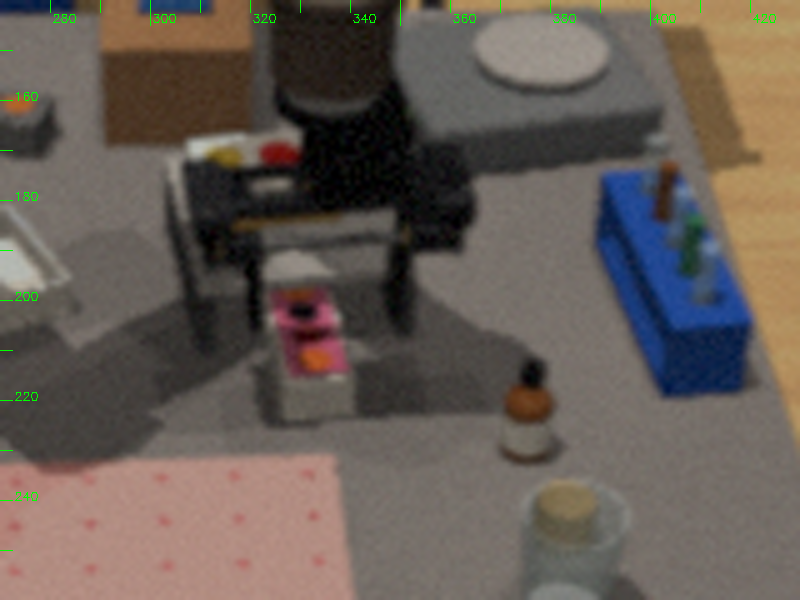

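Emit:
move_arm(commands=[1,3,0.1,0,0,1,6,0.1,0,0,1,6.6,0.1,0,0,1,6.6,0.1,0,0,-1,6.6,0.1,0,0,-1,6.6,0.1,0,0,-1,6.6,0.1,0,0,-1,6.6,0.1,0,0,-1,6.6,0.1,0,0,-1,6.6,0.1,0,0,-1,6.6,0.1,0,0,-1,6.6,0.1,0,0])

```text
time_s: 4.05
tcp_pos: [0.6124, 0.2404, 0.0067]
ee_rot: [[-0.001, -0.996, -0.088], [-0.0, -0.088, 0.996], [-1.0, 0.001, -0.0]]
wrist_force: [-1.7, -1.0, 2.8]
gripper_width: 0.571
```

```bash
python3 -c "
from h import *
delta([.60,.09,.009],185)
"
```

```text
delta tool cm [ -0.22   2.56 -14.87] twist rad 0.001 | tcp [0.6124 0.2404 0.0067] yaw -174.95 w 0.571 F [-1.7 -1.   2.8] t 4.05 j [ 35.5  37.   -8.   -0.  -45.  -30.4] down [-5.e-04 -4.e-04 -1.e+00]
```

Emit:
move_arm(commands=[-1,-0.2,0.3,-1.5,0,-1,-0.2,0.5,-3,0,-1,-0.2,0.8,-4.5,0,-1,-0.2,1,-6,0,-1,-0.2,1.3,-7.5,0,-1,-0.2,1.5,-9,0,-1,-0.2,1.8,-10.5,0,-1,-0.2,2,-12,0,-1,-0.2,2.3,-13.5,0,-1,-0.2,2.5,-15,0,-1,-0.2,2.6,-15.5,0,-1,-0.2,2.6,-15.5,0])

```text
time_s: 5.25
tcp_pos: [0.6003, 0.0829, 0.0086]
ee_rot: [[0.0, -0.996, -0.087], [0.0, -0.087, 0.996], [-1.0, -0.0, 0.0]]
wrist_force: [-0.3, 0.1, -1.8]
gripper_width: 0.57
```

```bash
python3 -c "
from h import *
delta([.575,.035,.009],256.5)
cv2.imwrite('pics/t3.png',capture('top')[:,:,::-1])
"
```

```text
delta tool cm [-0.04  2.94 -4.55] twist rad -1.248 | tcp [0.6003 0.0829 0.0086] yaw -175.03 w 0.57 F [-0.3  0.1 -1.8] t 5.25 j [ 23.2  33.1 -16.   -0.  -40.9 -18.2] down [ 0.  0. -1.]
```

View pics/t3.png

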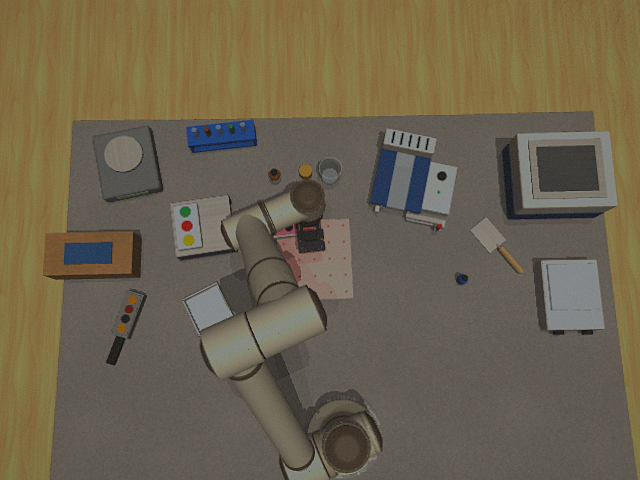

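Emit:
move_arm(commands=[-1,0,0.3,-0.4,-0.13,-1,0,0.6,-0.9,-0.26,-1,0,0.9,-1.3,-0.39,-1,0,1.2,-1.8,-0.52,-1,0,1.5,-2.2,-0.65,-1,0,1.8,-2.7,-0.78,-1,0,2.1,-3.1,-0.91,-1,0,2.4,-3.6,-1.04,-1,0,2.7,-4,-1.17,-1,0,2.9,-4.5,-1.24,-1,0,2.9,-4.5,-1.24,-1,0.1,2.9,-4.5,-1.24])

```text
time_s: 6.5
tcp_pos: [0.576, 0.0371, 0.0078]
ee_rot: [[0.001, -0.241, -0.97], [0.0, -0.97, 0.241], [-1.0, -0.001, -0.001]]
wrist_force: [0.7, 0.5, -2.4]
gripper_width: 0.571
```

```bash
python3 -c "
from h import *
delta([.575,.035,.009],256.5)
cv2.imwrite('pics/s4.png',capture('side')[:,:,::-1])
"
```

```text
delta tool cm [-0.12  0.23  0.05] twist rad -0.008 | tcp [0.576  0.0371 0.0078] yaw -103.96 w 0.571 F [ 0.7  0.5 -2.4] t 6.5 j [ 19.8  31.1 -20.4   0.  -38.4  56.3] down [ 1.3e-03  4.0e-04 -1.0e+00]
```

View pics/s4.png

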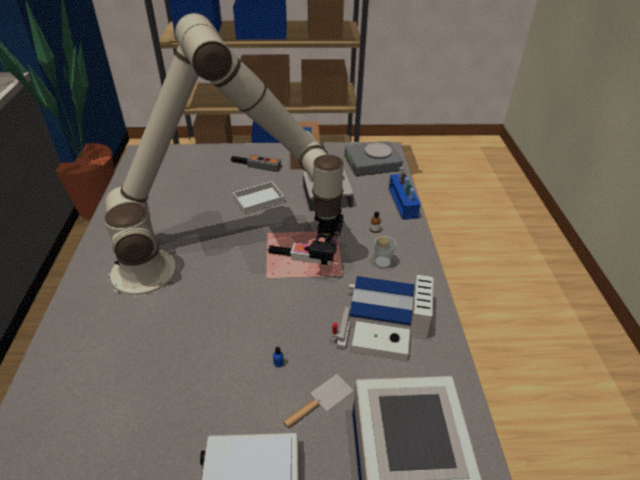

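Emit:
move_arm(commands=[-1,0.1,0,0,0,-1,0.1,0,0,0,-0.5,0.1,0,0,0,0.5,0.1,0,0,0,1,0.1,0,0,0,1,0.1,0,0,0,1,0.1,0,0,0,1,0.1,0,0,0,1,0.1,0,0,0,1,0.1,0,0,0])

```text
time_s: 7.55
tcp_pos: [0.5754, 0.0364, 0.0066]
ee_rot: [[0.0, -0.24, -0.971], [0.0, -0.971, 0.24], [-1.0, -0.0, 0.0]]
wrist_force: [-0.5, 0.7, 0.4]
gripper_width: 0.991
```

Emit:
move_arm(commands=[1,-3,0,0,0,1,-7,0,0,0,1,-11,0,0,0,1,-14,0,7,0,1,-14,0,11,0,1,-14,0,16,0,1,-14,0,19,0,1,-14,0,19,0,1,-14,0,19,0])

```text
time_s: 8.45
tcp_pos: [0.3907, 0.0825, 0.1473]
ee_rot: [[0.002, -0.238, -0.971], [0.001, -0.971, 0.238], [-1.0, -0.001, -0.002]]
wrist_force: [-0.2, -0.1, 0.2]
gripper_width: 1.002
```

```bash
python3 -c "
from h import *
delta([.41,.07,.10],256.5)
for n in ('wrist','top'): cv2.imwrite(f'pics/{n}5.png',capture(n)[:,:,::-1])
crop(cv2.imread('pics/top5.png')[:,:,::-1],260,200,370,310,5,'c7.png')
"
```

```text
delta tool cm [ 4.73  0.76 -2.17] twist rad -0.005 | tcp [0.3907 0.0825 0.1473] yaw -103.79 w 1.002 F [-0.2 -0.1  0.2] t 8.45 j [ 35.5   4.2 -35.6   0.  -50.   40.7] down [ 0.0019  0.001  -1.    ]
```

View pics/wrist5.png

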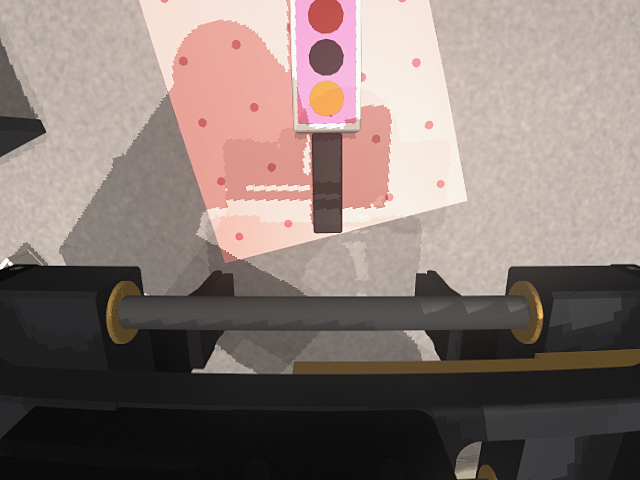

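View pics/c7.png

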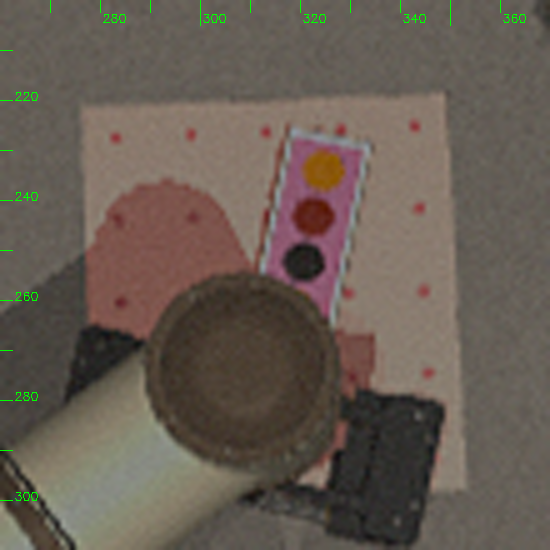

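```bash
python3 -c "
from h import *
crop(cv2.imread('pics/wrist5.png')[:,:,::-1],280,100,380,250,4,'c8.png')
a=px2w('wrist',[(314.5,232.),(341.5,232.),(312,135),(340.5,135)],.020);print(a)
t=(a[0]+a[1])/2;b=(a[2]+a[3])/2
print(t,b,np.linalg.norm(t-b),np.degrees(np.arctan2(*(b-t)[[1,0]])), np.linalg.norm(a[0]-a[1]))
"
```

```text
[[0.39515998 0.08987918 0.02      ]
 [0.38985933 0.06851686 0.02      ]
 [0.4697186  0.07287502 0.02      ]
 [0.46444001 0.05161254 0.02      ]]
[0.39250965 0.07919802 0.02      ] [0.4670793  0.06224378 0.02      ] 0.07647273231872022 -12.809082229879456 0.02201011755750914
```

View pics/c8.png

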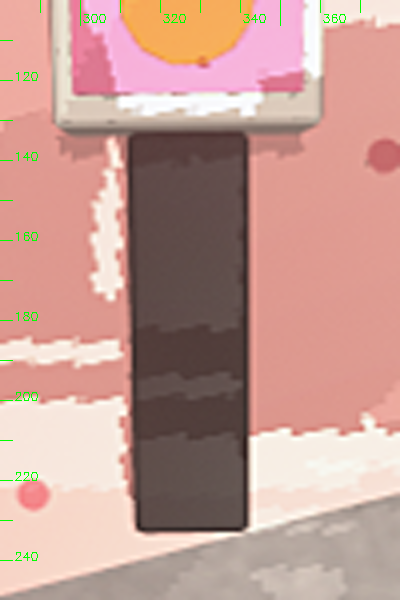

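```bash
python3 -c "
from h import *
delta([.415,.0737,.0045],256.6)
"
```

```text
delta tool cm [14.25  0.31 -2.43] twist rad -0.009 | tcp [0.3919 0.0825 0.147 ] yaw -103.91 w 0.999 F [ 0.4 -0.  -0.5] t 8.55 j [ 35.4   4.4 -35.5   0.  -50.   40.7] down [ 1.3e-03  6.0e-04 -1.0e+00]
```

Emit:
move_arm(commands=[1,4,0.3,-2.4,-0.01,1,8,0.3,-2.4,-0.01,1,12,0.3,-2.4,-0.01,1,14.2,0.3,-2.4,-0.01,1,14.2,0.3,-2.4,-0.01,-1,14.2,0.3,-2.4,-0.01,-1,14.2,0.3,-2.4,-0.01,-1,14.2,0.3,-2.4,-0.01,-1,14.2,0.3,-2.4,-0.01,-1,14.2,0.3,-2.4,-0.01,-1,14.2,0.3,-2.4,-0.01,-1,14.2,0.3,-2.4,-0.01])

```text
time_s: 9.75
tcp_pos: [0.4136, 0.0735, 0.0047]
ee_rot: [[0.0, -0.231, -0.973], [0.0, -0.973, 0.231], [-1.0, -0.0, -0.0]]
wrist_force: [-0.8, -0.3, -0.1]
gripper_width: 0.449
```

Emit:
move_arm(commands=[-1,0,0,0,0,-1,0,0,0,0,-1,0,0,0,0,-1,0,0,0,0])

```text
time_s: 10.15
tcp_pos: [0.4137, 0.0735, 0.0046]
ee_rot: [[0.0, -0.231, -0.973], [0.0, -0.973, 0.231], [-1.0, -0.0, -0.0]]
wrist_force: [-0.3, 1.2, 0.1]
gripper_width: 0.271
```

```bash
python3 -c "
from h import *
delta([.415,.0737,.0045],256.6)
for n in ('wrist','side'): cv2.imwrite(f'pics/{n}6.png',capture(n)[:,:,::-1])
print(w2px('wrist',[[.6406,-.1718,0.058]]))
"
```

```text
delta tool cm [ 0.01 -0.05 -0.13] twist rad 0.001 | tcp [0.4137 0.0735 0.0046] yaw -103.33 w 0.271 F [-0.3  1.2  0.1] t 10.15 j [ 32.4  20.8 -42.7  -0.  -26.4  44.2] down [ 2.e-04  1.e-04 -1.e+00]
[[-1320.89529971  2281.63110985]]
```

View pics/wrist6.png

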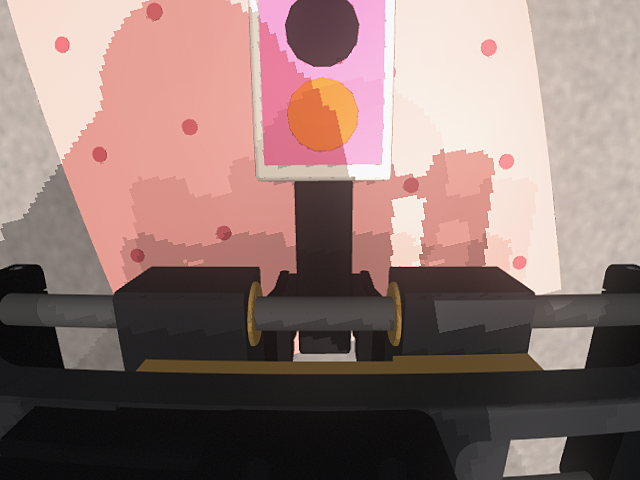

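```bash
python3 -c "
from h import *
delta([.41,-.1165,.0046],256.5)
"
```

```text
delta tool cm [-0.   18.58 -4.02] twist rad 0.003 | tcp [0.4137 0.0735 0.0046] yaw -103.33 w 0.269 F [-0.9  0.1  1.1] t 10.25 j [ 32.4  20.8 -42.7  -0.  -26.4  44.2] down [ 2.e-04  1.e-04 -1.e+00]
```

Emit:
move_arm(commands=[-1,0,1.5,-0.4,0,-1,0,3.5,-0.8,0,-1,0,5.5,-1.2,0,-1,0,7.5,-1.6,0,-1,0,9.5,-2,0,-1,0,11.5,-2.5,0,-1,0,13.5,-2.9,0,-1,0,15.5,-3.3,0,-1,0,17,-3.7,0,-1,0,18.6,-4,0,-1,0,18.6,-4,0,-1,0,18.6,-4,0])

```text
time_s: 11.45
tcp_pos: [0.4096, -0.117, 0.0046]
ee_rot: [[0.0, -0.232, -0.973], [-0.0, -0.973, 0.232], [-1.0, 0.0, -0.0]]
wrist_force: [0.9, -1.7, 1.0]
gripper_width: 0.271
```

```bash
python3 -c "
from h import *
delta([.41,-.1165,.0046],256.5)
for n in ('wrist','top','side'): cv2.imwrite(f'pics/{n}7.png',capture(n)[:,:,::-1])
crop(cv2.imread('pics/top7.png')[:,:,::-1],340,120,470,310,4,'c9.png')
crop(cv2.imread('pics/side7.png')[:,:,::-1],260,250,450,370,4,'c10.png')
"
```

```text
delta tool cm [-0.   -0.06 -0.03] twist rad 0.001 | tcp [ 0.4096 -0.117   0.0046] yaw -103.42 w 0.271 F [ 0.9 -1.7  1. ] t 11.45 j [  6.1  21.2 -41.9   0.  -26.9  70.5] down [ 1.e-04 -1.e-04 -1.e+00]
```

View pics/wrist7.png

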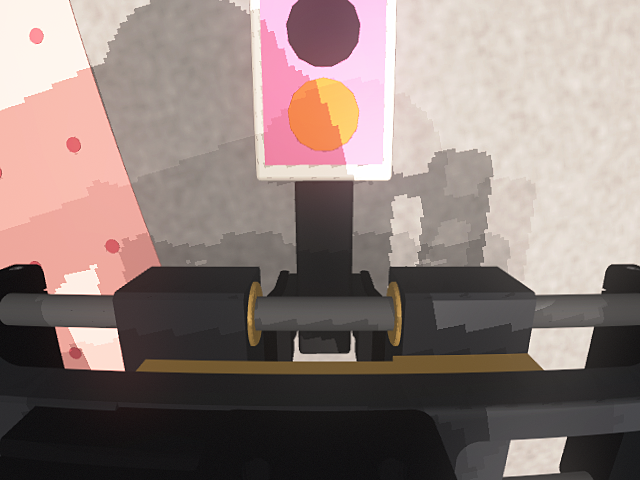

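View pics/c9.png

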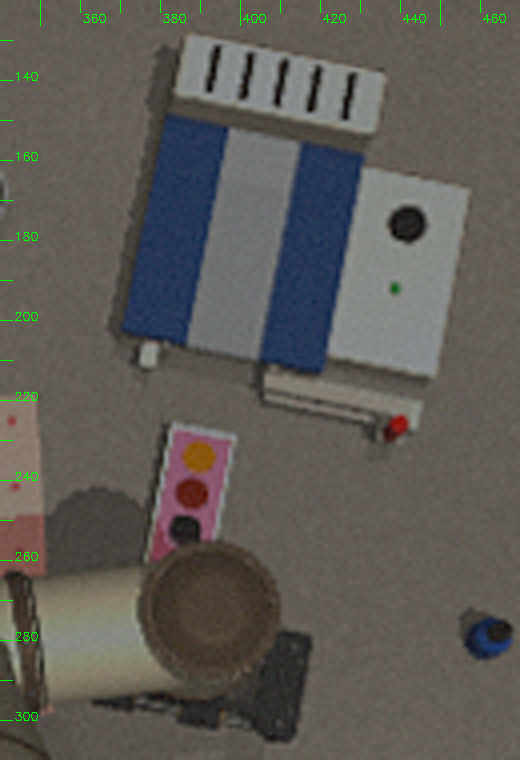

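View pics/c10.png

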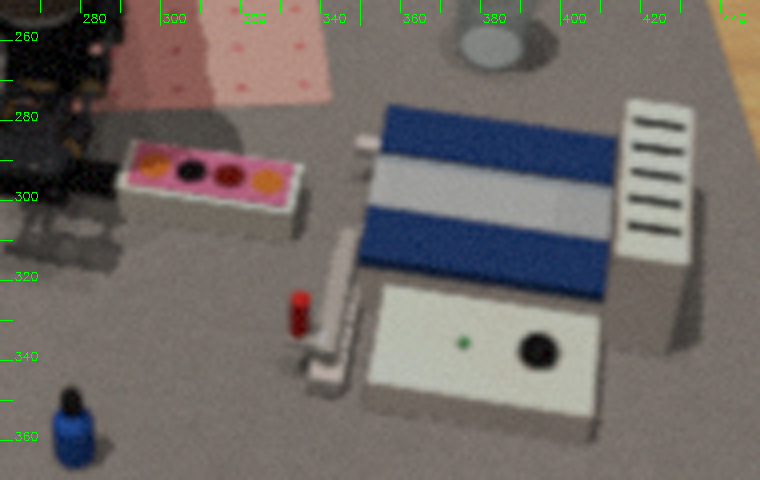

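```bash
cat > al.py <<'E'
from fit import *
def line(cam,pts,z):
    a=px2w(cam,pts,z)[:,:2];m0=(a[0]+a[1])/2;m1=(a[2]+a[3])/2
    d=m1-m0
    print(cam,"near",m0,"far",m1,"w",np.linalg.norm(a[0]-a[1]),np.linalg.norm(a[2]-a[3]),"L",np.linalg.norm(d),"yaw",np.degrees(np.arctan2(d[1],d[0])))
    return m0,m1
line("top",[(386.5,206),(405.5,211),(397,152),(415,156)],.058)
line("top",[(369.5,203.5),(420.5,213),(381.5,148.5),(430.5,158)],.058)
line("side",[(354.5,289.),(351,302.5),(411.5,296),(409.5,309.5)],.058)
line("side",[(356,276.5),(349.5,315.5),(414,284.5),(410.5,324.5)],.058)
print("carrier")
print(px2w("top",[(382,226),(398.5,229)],.034))
print(px2w("side",[(332.5,292),(330,301),(289.5,286),(287,297)],.034))
s=sensors.sense();y=np.radians(-13.42);ax=np.array([np.cos(y),np.sin(y)])
print("pred front center",s["tcp_pos"][:2]+ax*(.065+.1225))
E
python3 al.py
```

```text
top near [ 0.63632298 -0.17384277] far [ 0.80220828 -0.21073104] w 0.057217650538220546 0.054598132159248525 L 0.16993727672150874 yaw -12.536996003746705
top near [ 0.63714536 -0.17082359] far [ 0.80453257 -0.21070189] w 0.15119483212878027 0.14782685969536893 L 0.17207194959684133 yaw -13.400336508470769
side near [ 0.64199575 -0.17699559] far [ 0.80233317 -0.20948799] w 0.05375173836988906 0.052508071635511785 L 0.16359658963251628 yaw -11.455858450296297
side near [ 0.64246951 -0.17528304] far [ 0.80675234 -0.21350655] w 0.15318087613175868 0.15325426175398388 L 0.16867094542593863 yaw -13.097916014519152
carrier
[[ 0.58992874 -0.13353511  0.034     ]
 [ 0.57991149 -0.1817672   0.034     ]]
[[ 0.58724141 -0.13828605  0.034     ]
 [ 0.57782097 -0.17340469  0.034     ]
 [ 0.4612516  -0.10966612  0.034     ]
 [ 0.45415705 -0.15357889  0.034     ]]
pred front center [ 0.59191889 -0.1599735 ]
```

Emit:
move_arm(commands=[-1,0,0.1,-0.5,0,-1,0,0.2,-1.2,0,-1,0,0.3,-2,0,-1,0,0.3,-3,0,-1,0,0.3,-4,0,-1,0,0.3,-4.6,0,-1,0,0.3,-4.6,0])

```text
time_s: 12.3
tcp_pos: [0.4538, -0.1301, 0.0045]
ee_rot: [[-0.001, -0.23, -0.973], [-0.0, -0.973, 0.23], [-1.0, 0.0, 0.001]]
wrist_force: [-1.5, -1.3, 3.5]
gripper_width: 0.275
```

```bash
python3 -c "
from h import *
delta([.41,-.1165,.0046],256.5)
for n in ('wrist','top','side'): cv2.imwrite(f'pics/{n}8.png',capture(n)[:,:,::-1])
a=cv2.imread('pics/top8.png')[:,:,::-1];crop(a,360,180,450,270,6,'c11.png')
crop(cv2.imread('pics/side8.png')[:,:,::-1],290,260,400,350,6,'c12.png')
"
```

```text
delta tool cm [-0.   -0.31  4.57] twist rad 0.004 | tcp [ 0.4538 -0.1301  0.0045] yaw -103.29 w 0.275 F [-1.5 -1.3  3.5] t 12.3 j [  3.8  24.3 -35.5   0.  -30.3  72.9] down [-1.1e-03 -1.0e-04 -1.0e+00]
```

View pics/wrist8.png

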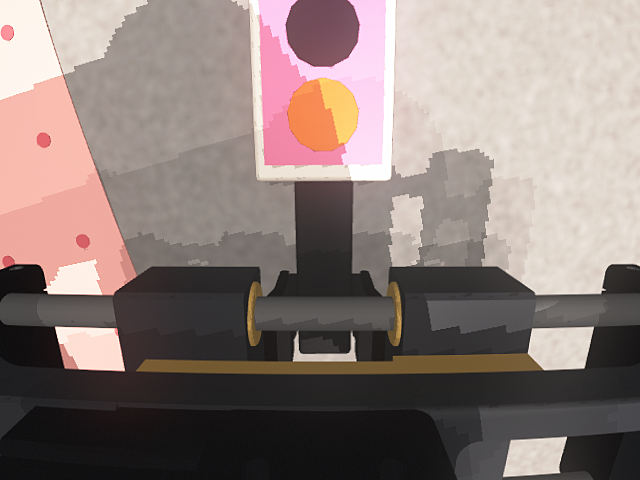

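View pics/c11.png

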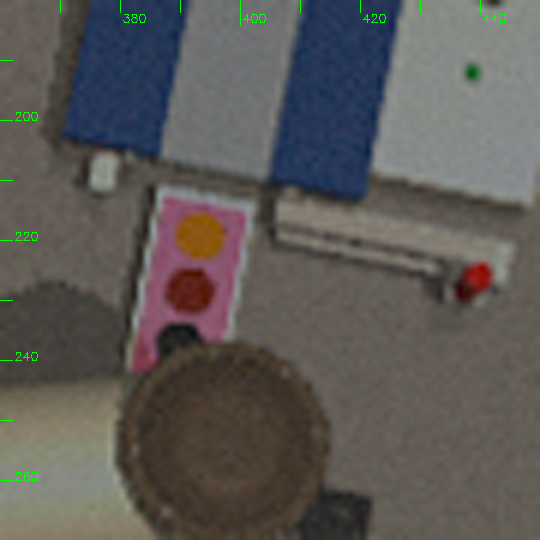

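View pics/c12.png

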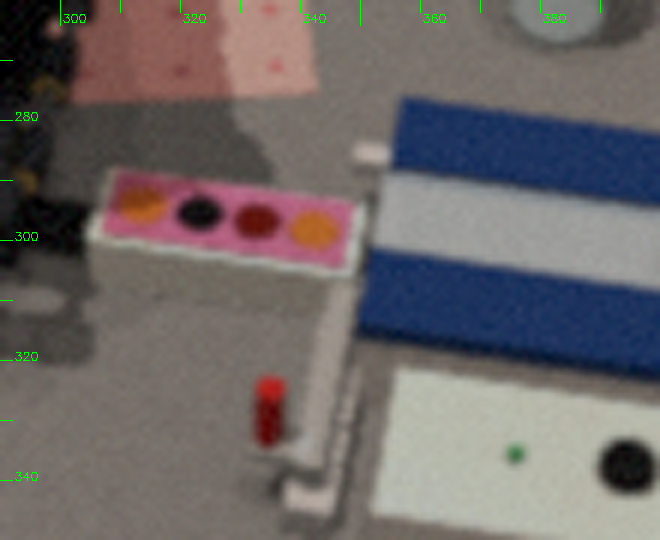

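```bash
python3 -c "
from h import *
def rep(cam,car,o,yaw=-13.2):
  y=np.radians(yaw);ax=np.array([np.cos(y),np.sin(y)]);ay=np.array([-ax[1],ax[0]])
  a=px2w(cam,car,.034)[:,:2];m=a.mean(0)-o;print(cam,a,'x',m@ax,'y',m@ay)
rep('top',[(386,211.3),(402.7,214.5)],np.array([.637,-.172]))
rep('side',[(349.8,294.5),(347,305.3)],np.array([.642,-.176]))
y=np.radians(-13.3);ax=np.array([np.cos(y),np.sin(y)])
print(w2px('top',[[.6406,-.1725,.0]]))
"
```

```text
top [[ 0.63422636 -0.14716143]
 [ 0.6234955  -0.19615786]] x -0.008001748054133286 y -0.001527202057653669
side [[ 0.63715095 -0.15000072]
 [ 0.6254001  -0.19156834]] x -0.011632080206554023 y 0.0026287290165027824
[[393.06553119 211.72263012]]
```

Emit:
move_arm(commands=[-1,0,0,-0.6,0,-1,0,0,-1.2,0,-1,0,0,-1.8,0,-1,0,0,-2.4,0,-1,0,0,-3,0,-1,0,0,-3.6,0,-1,0,0,-4.2,0,-1,0,0,-4.2,0])

```text
time_s: 13.25
tcp_pos: [0.4945, -0.14, 0.0046]
ee_rot: [[-0.001, -0.23, -0.973], [-0.0, -0.973, 0.23], [-1.0, 0.0, 0.001]]
wrist_force: [-1.2, -0.3, 3.8]
gripper_width: 0.275
```

```bash
python3 -c "
from h import *
delta([.41,-.1165,.0046],256.5);print(sensors.sense()['moment'])
for n in ('top',): cv2.imwrite(f'pics/{n}9.png',capture(n)[:,:,::-1])
a=cv2.imread('pics/top9.png')[:,:,::-1];crop(a,360,160,450,250,6,'c13.png')
"
```

```text
delta tool cm [ 0.   -0.34  8.77] twist rad 0.003 | tcp [ 0.4945 -0.14    0.0046] yaw -103.32 w 0.275 F [-1.2 -0.3  3.8] t 13.25 j [  2.3  27.1 -29.6   0.  -33.4  74.4] down [-0.001 -0.    -1.   ]
[-0.15885211  0.72485086  0.02767089]
```

View pics/c13.png

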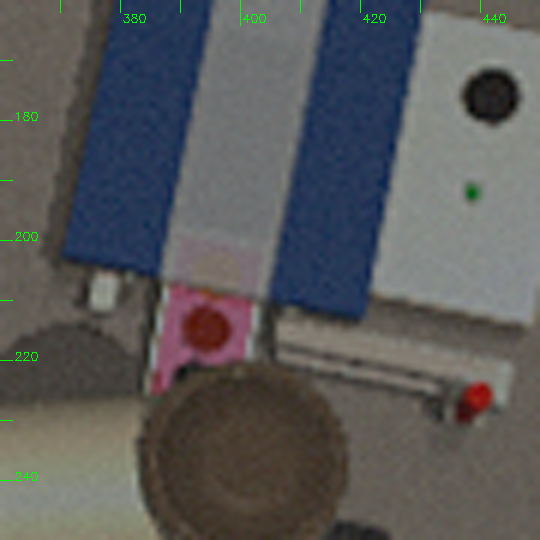

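Emit:
move_arm(commands=[-1,0,0,-0.6,0,-1,0,0,-1.2,0,-1,0,0,-1.8,0,-1,0,0,-2.4,0,-1,0,0,-3,0,-1,0,0,-3.6,0,-1,0,0,-4.2,0,-1,0,0,-4.8,0,-1,0,0,-5.4,0,-1,0,0,-6,0,-1,0,0,-6.6,0,-1,0,0,-6.6,0])

```text
time_s: 14.5
tcp_pos: [0.5587, -0.1549, 0.0045]
ee_rot: [[-0.001, -0.23, -0.973], [0.0, -0.973, 0.23], [-1.0, 0.0, 0.001]]
wrist_force: [-3.5, 1.8, 4.5]
gripper_width: 0.271
```

```bash
python3 -c "
from h import *
y=np.radians(-13.2);ax=np.array([np.cos(y),np.sin(y)]);ay=np.array([-ax[1],ax[0]])
s=sensors.sense();d=s['tcp_pos'][:2]-[.640,-.173];print(d@ax,d@ay)
delta([.41,-.1165,.0046],256.5);print(sensors.sense()['moment'])
for n in ('top','side'): cv2.imwrite(f'pics/{n}10.png',capture(n)[:,:,::-1])
a=cv2.imread('pics/top10.png')[:,:,::-1];crop(a,360,120,450,250,5,'c14.png')
crop(cv2.imread('pics/side10.png')[:,:,::-1],290,250,440,350,5,'c15.png')
"
```

```text
-0.08330893963626079 -0.0009962205771988045
delta tool cm [ 1.000e-02 -3.200e-01  1.535e+01] twist rad 0.004 | tcp [ 0.5587 -0.1549  0.0045] yaw -103.3 w 0.271 F [-3.5  1.8  4.5] t 14.5 j [  0.5  31.6 -20.   -0.  -38.4  76.2] down [-1.3e-03  2.0e-04 -1.0e+00]
[0.38795216 0.94358145 0.09408385]
```

View pics/c14.png

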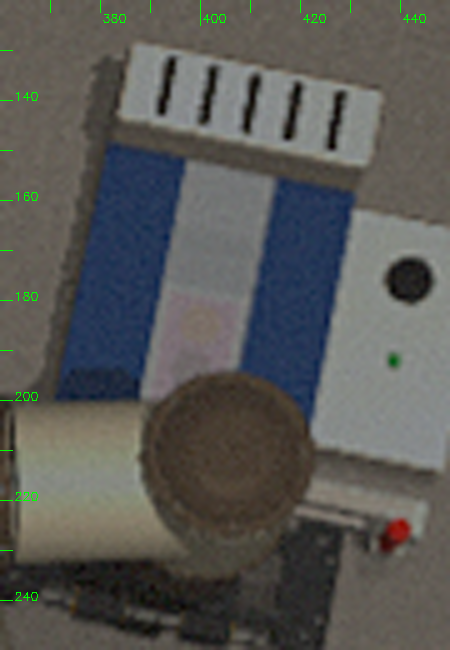

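View pics/c15.png

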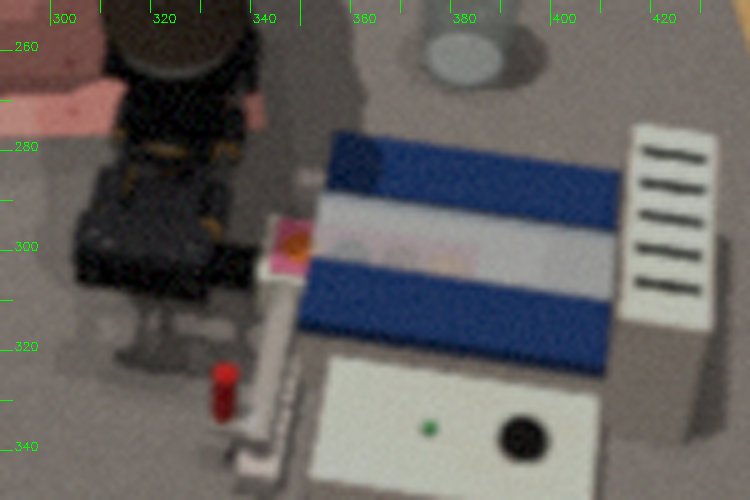

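Emit:
move_arm(commands=[-1,0,0,-0.5,0,-1,0,0,-1,0,-1,0,0,-1.5,0,-1,0,0,-2,0,-1,0,0,-2.4,0,-1,0,0,-2.4,0])

```text
time_s: 15.2
tcp_pos: [0.5812, -0.1602, 0.0044]
ee_rot: [[-0.002, -0.23, -0.973], [0.001, -0.973, 0.23], [-1.0, -0.0, 0.002]]
wrist_force: [-5.0, 2.6, 4.8]
gripper_width: 0.276
```

Emit:
move_arm(commands=[-1,0,0,-0.2,0,-1,0,0,-0.4,0,-1,0,0,-0.4,0])

```text
time_s: 15.5
tcp_pos: [0.5844, -0.161, 0.0044]
ee_rot: [[-0.004, -0.23, -0.973], [0.001, -0.973, 0.23], [-1.0, 0.0, 0.004]]
wrist_force: [-5.6, 3.7, 6.3]
gripper_width: 0.274
```

Emit:
move_arm(commands=[-1,0,0,-0.1,0,-1,0,0,-0.3,0,-1,0,0,-0.3,0])

```text
time_s: 15.8
tcp_pos: [0.5873, -0.1616, 0.0044]
ee_rot: [[-0.004, -0.23, -0.973], [0.001, -0.973, 0.23], [-1.0, -0.0, 0.004]]
wrist_force: [-5.6, 4.1, 6.1]
gripper_width: 0.272
```

Emit:
move_arm(commands=[-1,0,0,-0.1,0,-1,0,0,-0.2,0,-1,0,0,-0.3,0])

```text
time_s: 16.1
tcp_pos: [0.5898, -0.1622, 0.0044]
ee_rot: [[-0.005, -0.23, -0.973], [0.001, -0.973, 0.23], [-1.0, -0.0, 0.005]]
wrist_force: [-6.5, 5.8, 6.7]
gripper_width: 0.27
```

Emit:
move_arm(commands=[-1,0,0,-0.1,0,-1,0,0,-0.2,0,-1,0,0,-0.3,0])

```text
time_s: 16.4
tcp_pos: [0.5898, -0.1622, 0.0042]
ee_rot: [[-0.011, -0.231, -0.973], [0.002, -0.973, 0.231], [-1.0, 0.0, 0.011]]
wrist_force: [-12.3, 8.2, 11.7]
gripper_width: 0.273
```

```bash
python3 -c "
from h import *
delta([.41,-.1165,.0046],256.5);print(sensors.sense()['moment'])
for n in ('wrist','side'): cv2.imwrite(f'pics/{n}11.png',capture(n)[:,:,::-1])
crop(cv2.imread('pics/side11.png')[:,:,::-1],290,250,440,350,5,'c16.png')
"
```

```text
delta tool cm [ 0.16 -0.3  18.55] twist rad 0.003 | tcp [ 0.5898 -0.1622  0.0042] yaw -103.35 w 0.273 F [-12.3   8.2  11.7] t 16.4 j [ -0.3  34.1 -14.7  -0.2 -41.8  77.1] down [-0.0108  0.0022 -0.9999]
[2.40033051 3.53054413 0.22386836]
```

View pics/wrist11.png

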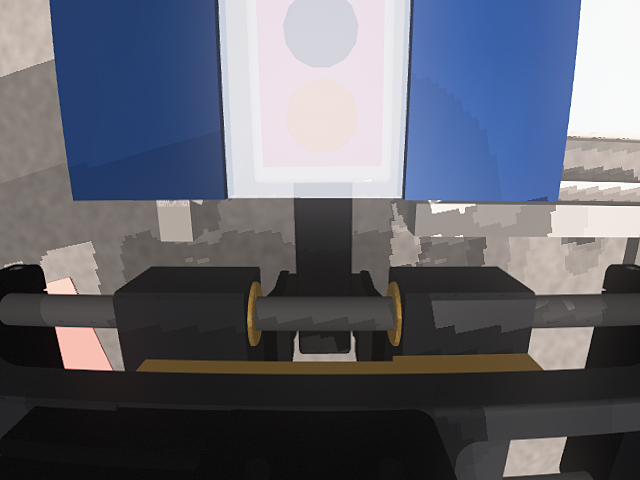

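View pics/c16.png

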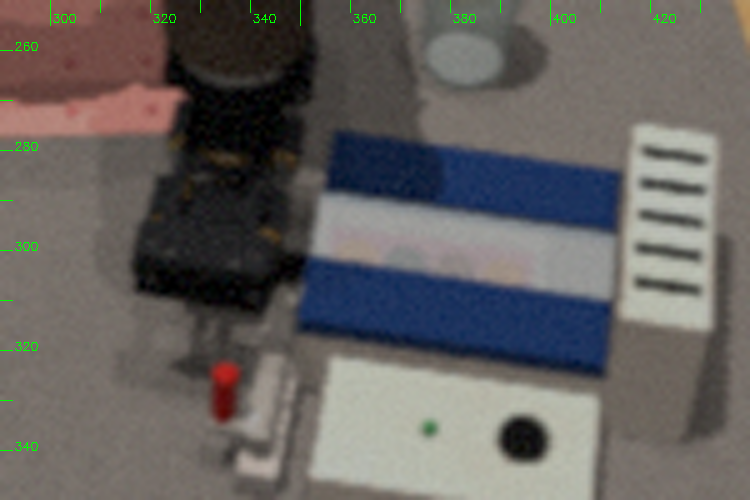

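Emit:
move_arm(commands=[-1,0,0,0,0,-0.4,0,0,0,0,0,0,0,0.2,0,0,0,0,0.2,0,0,0,0,0.2,0,0,0,0,0.2,0,0,-2,0,0.2,0,0,-5,0,0.2,0,0,-9,0,0.2,0,0,-13,0,0.2,0,0,-13,0,0.2,0,0,-13,0,0.2,0])

```text
time_s: 17.7
tcp_pos: [0.5933, -0.1633, 0.1357]
ee_rot: [[0.003, -0.231, -0.973], [0.0, -0.973, 0.231], [-1.0, -0.001, -0.003]]
wrist_force: [0.3, 0.2, -1.0]
gripper_width: 0.498
```

```bash
python3 -c "
from h import *
delta([.575,-.25,.15],256.5);print(sensors.sense()['moment'])
for n in ('wrist','side','top'): cv2.imwrite(f'pics/{n}12.png',capture(n)[:,:,::-1])
crop(cv2.imread('pics/side12.png')[:,:,::-1],290,250,440,350,5,'c17.png')
"
```

```text
delta tool cm [-1.43  8.86 -0.22] twist rad 0.002 | tcp [ 0.5933 -0.1633  0.1357] yaw -103.36 w 0.498 F [ 0.3  0.2 -1. ] t 17.7 j [ -0.3  25.1  -7.9  -0.  -56.8  77. ] down [ 2.9e-03  3.0e-04 -1.0e+00]
[-0.07701914  0.19565969 -0.03514043]
```

View pics/wrist12.png

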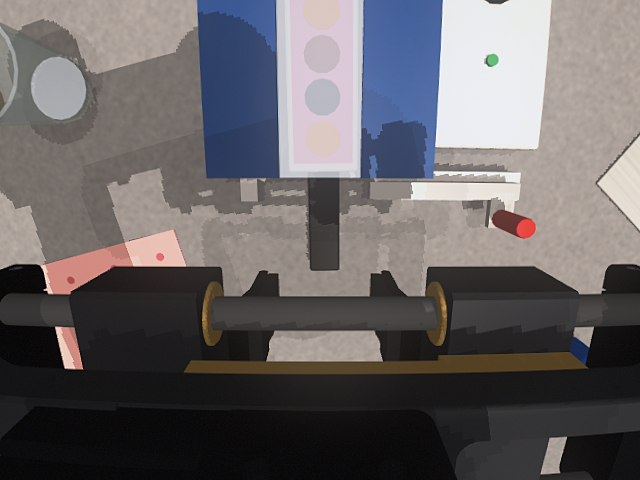

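View pics/c17.png

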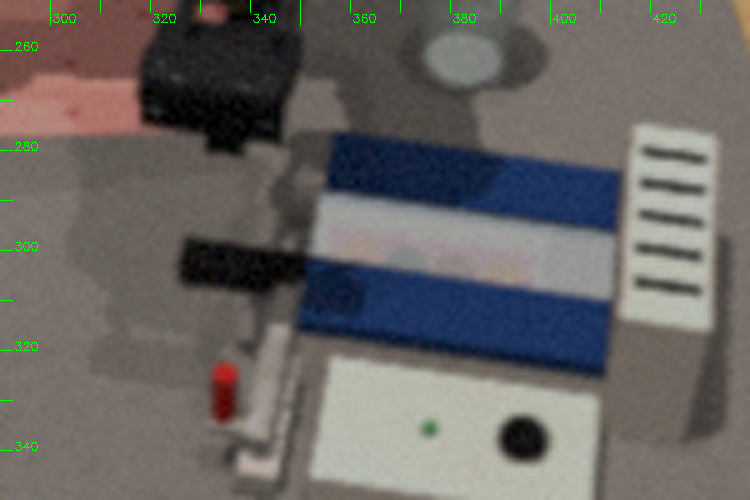

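```bash
python3 -c "
from h import *
m=px2w('wrist',[(205.5,178),(437,178)],.058)[:,:2];print(m,np.linalg.norm(m[0]-m[1]))
ay=(m[0]-m[1])/np.linalg.norm(m[0]-m[1]);ax=np.array([ay[1],-ay[0]]);o=m.mean(0);print('yaw',np.degrees(np.arctan2(ax[1],ax[0])),o)
def L(uv,z):
  for q in px2w('wrist',uv,z)[:,:2]: print('  local',(q-o)@ax,(q-o)@ay,q)
print('tip');L([(310,270),(339,270)],.02)
print('block rear');L([(279.5,177),(361,177)],.034)
print('knob');L([(526,228)],.075)
"
```

```text
[[ 0.65718001 -0.09961192]
 [ 0.62228424 -0.24591903]] 0.15041105876808974
yaw -13.415005197970293 [ 0.63973212 -0.17276548]
tip
  local -0.07584970398662721 0.009342855879474773 [ 0.56811953 -0.14608021]
  local -0.07584492968027957 -0.013774218316206106 [ 0.56276096 -0.16856764]
block rear
  local -0.0014388556345971504 0.029825551972213475 [ 0.64525213 -0.14341989]
  local -0.0014427527832497175 -0.02810413040769382 [ 0.6318085  -0.19976807]
knob
  local -0.029380630681852347 -0.12968925705382878 [ 0.58106489 -0.2920998 ]
```

```bash
python3 -c "
from h import *
delta([.5706,-.333,.136],256.58);delta([.5706,-.333,.05],256.58)
"
```

```text
delta tool cm [-0.3  17.01 -1.86] twist rad 0.001 | tcp [ 0.5918 -0.1632  0.133 ] yaw -103.36 w 0.496 F [-0.4 -0.6  0.7] t 17.85 j [ -0.3  25.3  -8.   -0.  -56.8  77. ] down [-2.9e-03  4.0e-04 -1.0e+00]
delta tool cm [ 8.3  17.01 -1.88] twist rad 0.001 | tcp [ 0.5918 -0.1632  0.133 ] yaw -103.36 w 0.496 F [-0.4 -0.6  0.7] t 17.85 j [ -0.3  25.3  -8.   -0.  -56.8  77. ] down [-2.9e-03  4.0e-04 -1.0e+00]
```

Emit:
move_arm(commands=[-1,0,4,-0.5,0,-1,0,8,-1,0,-1,0,12,-1.5,0,-1,0,17,-1.9,0,-1,0,17,-1.9,0,-1,0,17,-1.9,0,-1,3,17,-1.9,0,-1,6,17,-1.9,0,-1,8.2,17,-1.9,0,-1,8.2,17,-1.9,0,-1,8.2,17,-1.9,0,-1,8.2,17,-1.9,0])

```text
time_s: 19.05
tcp_pos: [0.5734, -0.3329, 0.0541]
ee_rot: [[0.002, -0.229, -0.973], [-0.001, -0.973, 0.229], [-1.0, 0.001, -0.003]]
wrist_force: [0.1, -0.4, 0.0]
gripper_width: 0.005
```

```bash
python3 -c "
from h import *
delta([.5706,-.333,.05],256.58)
for n in ('wrist','side','top'): cv2.imwrite(f'pics/{n}13.png',capture(n)[:,:,::-1])
crop(cv2.imread('pics/side13.png')[:,:,::-1],280,260,440,380,5,'c18.png')
crop(cv2.imread('pics/top13.png')[:,:,::-1],380,180,480,270,6,'c19.png')
"
```

```text
delta tool cm [0.41 0.08 0.27] twist rad 0.003 | tcp [ 0.5734 -0.3329  0.0541] yaw -103.26 w 0.005 F [ 0.1 -0.4  0. ] t 19.05 j [-16.2  34.1  -5.3   0.  -50.4  92.9] down [ 0.0025 -0.0012 -1.    ]
```

View pics/wrist13.png

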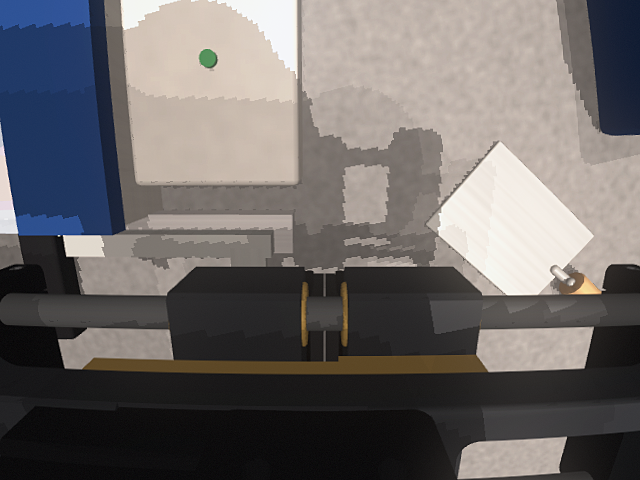

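View pics/c18.png

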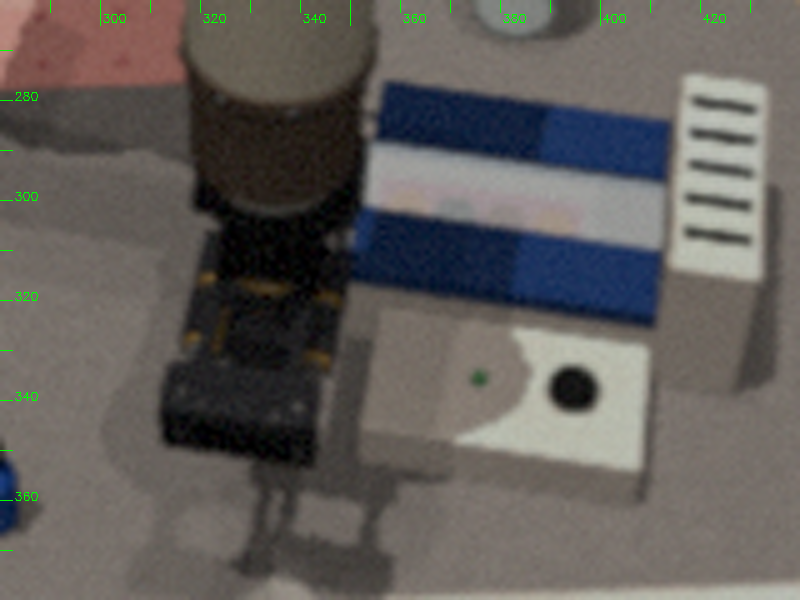

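Emit:
move_arm(commands=[-1,0.4,0,0.3,0,-1,0.4,-0.8,0.3,0,-1,0.4,-1.6,0.3,0,-1,0.4,-2.4,0.3,0,-1,0.4,-3.2,0.3,0,-1,0.4,-4,0.3,0,-1,0.4,-4.8,0.3,0,-1,0.4,-5.6,0.3,0,-1,0.4,-6.4,0.3,0,-1,0.4,-7.2,0.3,0,-1,0.4,-8,0.3,0,-1,0.4,-8,0.3,0])

```text
time_s: 20.4
tcp_pos: [0.588, -0.2532, 0.0486]
ee_rot: [[0.0, -0.23, -0.973], [0.001, -0.973, 0.23], [-1.0, -0.001, -0.0]]
wrist_force: [0.2, -0.6, -0.5]
gripper_width: 0.005
```

```bash
python3 -c "
from h import *
delta([.5706,-.333,.05],256.58)
for n in ('wrist',): cv2.imwrite(f'pics/{n}14.png',capture(n)[:,:,::-1])
"
```

```text
delta tool cm [-0.15  8.16 -0.14] twist rad 0.003 | tcp [ 0.588  -0.2532  0.0486] yaw -103.28 w 0.005 F [ 0.2 -0.6 -0.5] t 20.4 j [ -8.9  32.7  -9.   -0.  -48.3  85.6] down [ 2.e-04  5.e-04 -1.e+00]
```

View pics/wrist14.png

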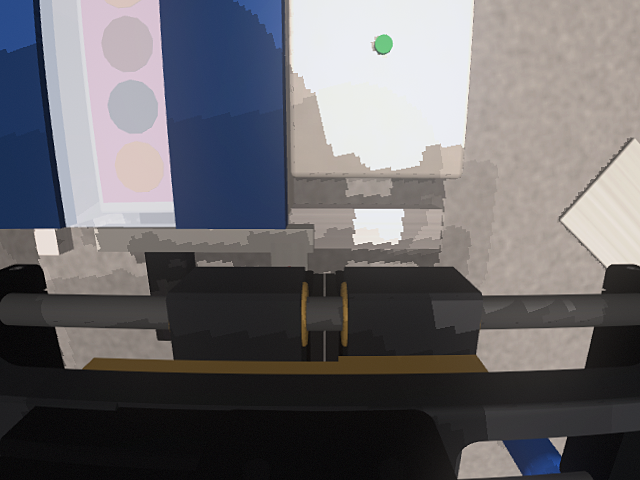

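Emit:
move_arm(commands=[-1,0,-0.5,0,0,-1,0,-1,0,0,-1,0,-1.4,0,0,-1,0,-1.4,0,0])

```text
time_s: 20.85
tcp_pos: [0.591, -0.2405, 0.0485]
ee_rot: [[0.0, -0.23, -0.973], [0.0, -0.973, 0.23], [-1.0, -0.0, -0.0]]
wrist_force: [-0.6, -0.3, 0.2]
gripper_width: 0.004
```

Emit:
move_arm(commands=[-1,0,-0.2,0,0,-1,0,-0.4,0,0,-1,0,-0.4,0,0])

```text
time_s: 21.15
tcp_pos: [0.5918, -0.2369, 0.0486]
ee_rot: [[0.0, -0.231, -0.973], [0.0, -0.973, 0.231], [-1.0, -0.0, -0.0]]
wrist_force: [-0.7, -2.1, -0.3]
gripper_width: 0.002
```

Emit:
move_arm(commands=[-1,0,-0.2,0,0,-1,0,-0.5,0,0,-1,0,-0.5,0,0])

```text
time_s: 21.45
tcp_pos: [0.593, -0.2319, 0.0486]
ee_rot: [[0.0, -0.23, -0.973], [0.0, -0.973, 0.23], [-1.0, -0.0, -0.0]]
wrist_force: [-0.9, -2.4, -0.0]
gripper_width: 0.004
```

```bash
python3 -c "
from h import *
delta([.5706,-.333,.05],256.58)
for n in ('wrist','side'): cv2.imwrite(f'pics/{n}15.png',capture(n)[:,:,::-1])
crop(cv2.imread('pics/side15.png')[:,:,::-1],280,260,440,380,5,'c20.png')
"
```

```text
delta tool cm [-0.15 10.35 -0.15] twist rad 0.002 | tcp [ 0.593  -0.2319  0.0486] yaw -103.32 w 0.004 F [-0.9 -2.4 -0. ] t 21.45 j [ -6.8  32.4  -9.6  -0.  -48.   83.5] down [ 0.  0. -1.]
```

View pics/wrist15.png

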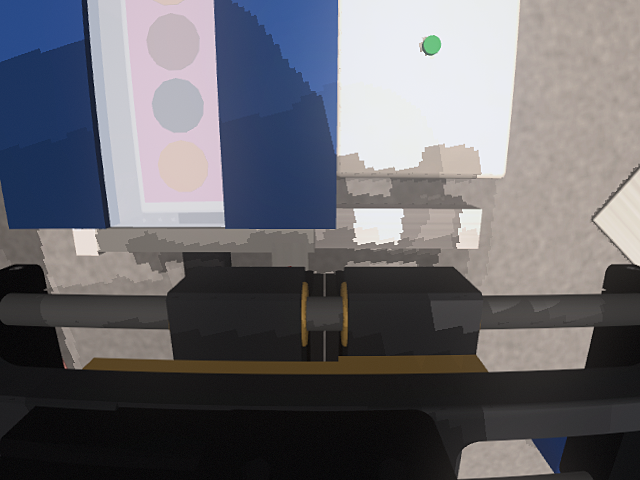

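View pics/c20.png

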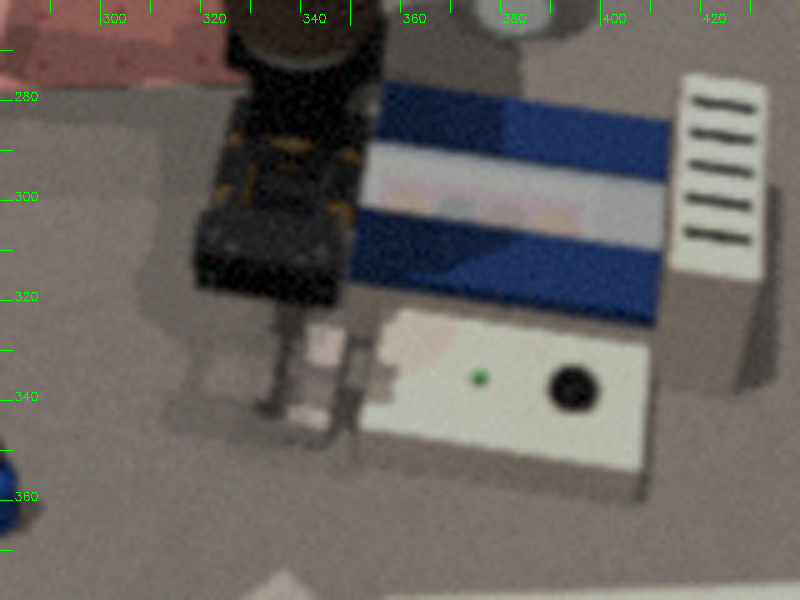

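Emit:
move_arm(commands=[-1,0,-0.2,0,0,-1,0,-0.5,0,0,-1,0,-0.5,0,0])

```text
time_s: 21.85
tcp_pos: [0.5931, -0.2311, 0.0486]
ee_rot: [[-0.002, -0.231, -0.973], [-0.004, -0.973, 0.231], [-1.0, 0.005, 0.001]]
wrist_force: [-1.3, -16.4, -2.6]
gripper_width: 0.004
```

Emit:
move_arm(commands=[-1,0,-0.2,0,0,-1,0,-0.4,0,0,-1,0,-0.4,0,0])

```text
time_s: 22.15
tcp_pos: [0.5931, -0.2306, 0.0488]
ee_rot: [[-0.003, -0.232, -0.973], [-0.008, -0.973, 0.232], [-1.0, 0.008, 0.001]]
wrist_force: [-3.2, -28.0, -3.2]
gripper_width: 0.004
```

Emit:
move_arm(commands=[-1,0,0.6,0,0,-1,0,1.5,0,0,-1,0,2.5,0,0,-1,-3,2.5,0,0,-1,-7,2.5,0,0,-1,-11,2.5,0,0,-1,-15,2.5,4,0,-1,-16,4,9,0,-1,-16,6,14,0,-1,-16,6,14,0,-1,-16,6,14,0])

```text
time_s: 23.25
tcp_pos: [0.4435, -0.2493, 0.2095]
ee_rot: [[0.002, -0.231, -0.973], [0.0, -0.973, 0.231], [-1.0, -0.001, -0.001]]
wrist_force: [0.8, -0.3, 1.0]
gripper_width: 0.003
```

```bash
python3 -c "
from h import *
delta([.5706,-.333,.05],256.58)
for n in ('wrist','side','top'): cv2.imwrite(f'pics/{n}16.png',capture(n)[:,:,::-1])
crop(cv2.imread('pics/side16.png')[:,:,::-1],280,260,440,380,5,'c21.png')
crop(cv2.imread('pics/top16.png')[:,:,::-1],360,130,470,250,5,'c22.png')
"
```

```text
delta tool cm [ 15.97   5.21 -14.28] twist rad 0.001 | tcp [ 0.4435 -0.2493  0.2095] yaw -103.37 w 0.003 F [ 0.8 -0.3  1. ] t 23.25 j [-11.1  11.3 -16.8  -0.  -61.8  87.7] down [ 1.6e-03  2.0e-04 -1.0e+00]
```

View pics/wrist16.png

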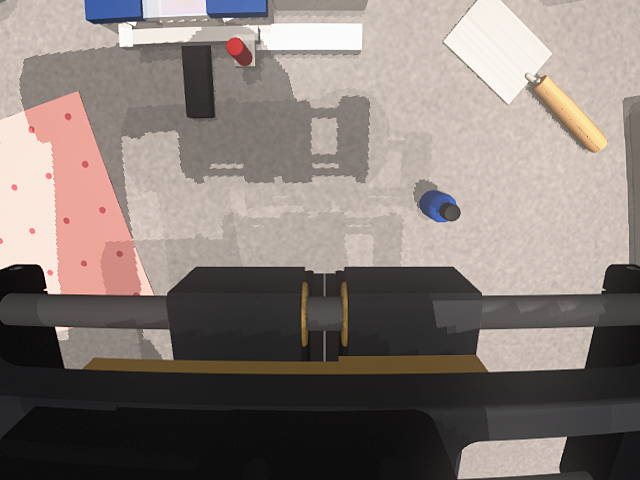

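View pics/c21.png

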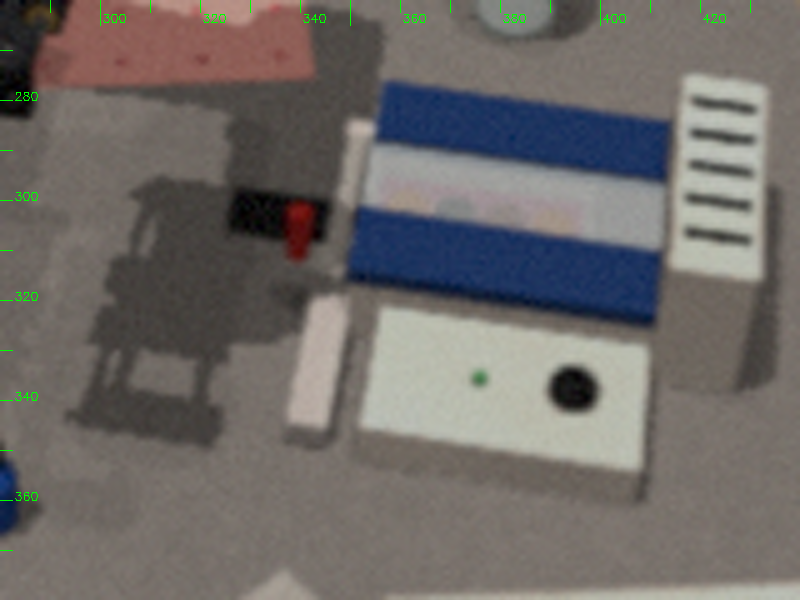

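View pics/top16.png

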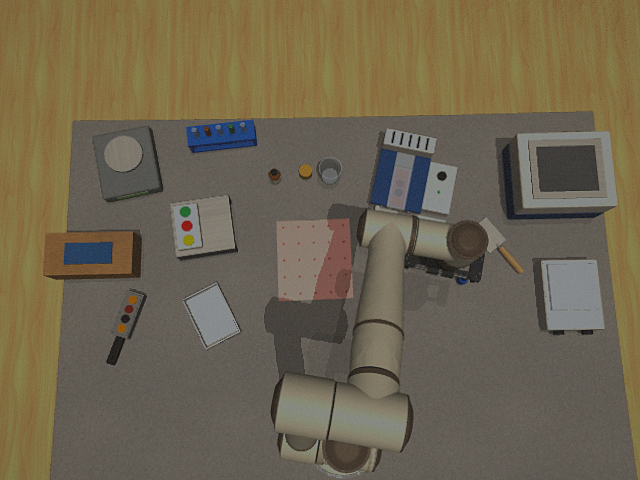

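```bash
python3 -c "
from h import *
o=np.array([.6399,-.1735]);y=np.radians(-13.4);ax=np.array([np.cos(y),np.sin(y)]);ay=np.array([-ax[1],ax[0]])
for c,uv,z in (('wrist',(236,44),.075),('side',(337.5,301.5),.075),('wrist',(200,117),.02),('side',(326,301.5),.02)):
  q=px2w(c,[uv],z)[0,:2]-o;print(c,q@ax,q@ay)
r.finish_job()
"
```

```text
wrist -0.025222919735016436 -0.05196201512932438
side -0.03427738574114377 -0.04882798512094868
wrist -0.0736299774655866 -0.002961634966737516
side -0.07337242683786557 -0.005957394753306866
the job is handed in; nothing more can be done
```

I drew the carrier out by its free end, set it flat on the pink mat and released it. I then regripped it at the handle and slid it mould first into the dryer until it stalled against the back stop. Last, I pushed the knob until the bolt stalled at its own stop, backed off clear of everything and handed the job in at about 23 s. The hand-in gave no verdict.

**Last checks:**
- **Carrier depth:** the handle tip read 76 mm in front of the mouth just after release, and 73–74 mm in the final pictures. Fully home is 77 mm, so the final reading puts it 3–4 mm deeper than the stop allows. I take that as camera error.
- **Carrier sideways position:** the handle tip read −3 mm in one camera and −6 mm in the other. The second is near the 7 mm limit. The tunnel itself leaves only about 2 mm of play each side, so I don't think the carrier can really be that far off.
- **Bolt:** the knob read −52 mm and −49 mm across, against −53 mm for fully closed. The push force rose to 28 N with almost no further movement.
- **Bolt's starting position (did not match):** before the push the knob read about −130 mm rather than the −138 mm given for an open bolt. I left this unresolved and pushed until the bolt stopped.
- **Bystanders:** none looked shifted in the last pictures.

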